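# Set out the bench supplies by height on the rail

### The job

Set out the bench supplies for the next shift on the aluminium rail, so that the tall ones do not hide the low ones: move the glue bottle, the rubber stamp, the flux tin and the grey spacer block onto the four black rubber pads, one on each, the tallest on the pad next to the brass post and then in falling order of height to the lowest at the far end. Each shall stand the same way up as it does now, in the middle of its pad, and be left standing free.

Things in the scene. Friction and masses are not known exactly. Their poses are not given: they have to be found in the camera images.
- glue_bottle: white glue bottle with a red spout, standing upright, 100 mm high, the tallest; round body 34 mm across up to 60 mm, spout above 70 mm; origin at its underside, the body's axis stands at x +2 mm, y +1 mm from it; z up; about 60 g
- date_stamp: rubber stamp standing on its foot, 68 mm high, second tallest; blue and grey foot 36 x 42 mm (own x, y) and 20 mm high; black round handle above it, about 20 mm across, from 20 to 68 mm up, on the axis; origin at the centre of the underside, z up; about 70 g
- flux_jar: round tin with a black screw lid, standing upright, 34 mm high and 45 mm across, third tallest; origin at the centre of the underside, z up; about 80 g
- foam_block: light grey rectangular spacer block with rounded edges, lying flat, 48 x 58 mm (own x, y) and 24 mm high, the lowest of the four; origin at the centre of the underside, z up; treat it as rigid; about 20 g
- end_post: small turned brass post, 18 mm across and 34 mm high, standing fixed on one end of the aluminium strip, in line with the discs, 52 mm from the centre of the nearest disc (then 128, 204 and 280 mm to the others); which end varies; origin: centre of its underside, 6 mm above the bench; z up
- end_cap: flat dark steel button, 18 mm across and 3 mm high, fixed on the other end of the strip, 52 mm beyond the last disc; origin: centre of its underside, 6 mm above the bench; z up
- pad_a: one of four identical flat black rubber discs, 46 mm across, 2 mm thick, fixed in a straight row, 76 mm apart, on a fixed aluminium strip (380 x 56 mm, 6 mm thick); origin: centre of the disc's underside; its top, on which a thing stands, is 2 mm higher, 8 mm above the bench; y axis along the strip, x across it, z up. Which letter is where in the row varies
- pad_b: one of four identical flat black rubber discs, 46 mm across, 2 mm thick, fixed in a straight row, 76 mm apart, on a fixed aluminium strip (380 x 56 mm, 6 mm thick); origin: centre of the disc's underside; its top, on which a thing stands, is 2 mm higher, 8 mm above the bench; y axis along the strip, x across it, z up. Which letter is where in the row varies
- pad_c: one of four identical flat black rubber discs, 46 mm across, 2 mm thick, fixed in a straight row, 76 mm apart, on a fixed aluminium strip (380 x 56 mm, 6 mm thick); origin: centre of the disc's underside; its top, on which a thing stands, is 2 mm higher, 8 mm above the bench; y axis along the strip, x across it, z up. Which letter is where in the row varies
- pad_d: one of four identical flat black rubber discs, 46 mm across, 2 mm thick, fixed in a straight row, 76 mm apart, on a fixed aluminium strip (380 x 56 mm, 6 mm thick); origin: centre of the disc's underside; its top, on which a thing stands, is 2 mm higher, 8 mm above the bench; y axis along the strip, x across it, z up. Which letter is where in the row varies

How it is judged:
By the outcome, as a careful person would: the job done as asked, in the order asked, and still so for the second after the job is handed in, with the robot touching nothing.
It also fails if it takes over 115 s, if anything falls off the work surface, if the arm or the gripper's body presses on something with over 40 N, if the wrist force passes 120 N, or if a joint passes its speed limit or range.

### The arm

A 6-joint arm with a two-finger parallel gripper is mounted at the origin on a cart in front of the work surface, level with it; the furniture and walls round the work are solid. World frame = base frame: x ahead of the robot, y to its left, z up, the work surface at z = 0. Lengths are in mm, angles in rad, forces in N, time in s.
With the tool pointing down it reaches from about 275 to 750 mm from the base axis. Payload 10.2 kg.
Tool frame: the origin (TCP) lies at the very end of the fingers, on their centre line; the grasp point (between the pads) lies 19 mm behind it; z points along the fingers, y is the line along which they close (so a half turn about z gives the same grasp; the last joint's range is limited). The gripper opens to 85 mm and grips with 20 to 120 N. Pads are 22 mm wide; open, the fingers measure 114 mm over their backs; the gripper's body (76 mm by 85 mm) begins 54 mm behind the grasp point. The pads swing forward as they close: fully open they stand 13 mm farther back than shut.
Start: joints at [-1.439, 0.313, 1.498, -0, 1.331, -0.223], TCP at [182.374, -492.312, 204.194] pointing down, gripper open.
Joint ranges: [-2.94, 2.94], [-0.97, 2.17], [0.19, 2.56], [-1.23, 4.37], [0.02, 3.11], [-2.88, 2.88]. Speed limits (rad/s): [2.39, 2.39, 3.01, 3.14, 3.14, 3.14].

### API

Orientations are given as a rotation vector (axis times angle).
In Python, from bench import arm gives the robot as it stands.
- The arm moves only by the tool step_arm, never from a script. Its argument "steps" is a list of rows, each an object of numbers: "x", "y", "z": the shift along the tool's x, y, z in units of 0.04 m (1.0 is 0.04 m); "rx", "ry", "rz": the turn, a rotation vector about the tool's x, y, z in units of 180 degrees (1.0 is 180 degrees); "hand": the closure, from -1 (fully open) to 1 (shut). A call has 1 to 5 rows; each row shifts and turns the commanded pose from where the row before left it, along the tool's axes as they then stand; what a row does not reach is not made up. A row lasts 1/10 s, in which the tool goes at most 50 mm and 8.59 degrees, less where a joint would pass 70% of its speed; a pose out of reach is approached as far as the arm can. A call with a number of a shift or a turn outside -1 to 1 is refused whole. A call with a gripper value outside its range is refused whole. The fingers move at their own pace and stop on an object; "force" is the grip in N (left out, the last holds). Time passes only in rows, so rows that do not move let the fingers close. It gives the time, the measured TCP pose, the force, the opening and the grip force at its end, in the units of the state.
- arm.read_state(): the state, without advancing time (a new reading comes with each control period).
- arm.snapshot(name): name is "scene" or "top" or "wrist"; returns the picture (384x512x3 uint8, red, green, blue); there is no depth.
- arm.camera_info(name): a dict with "intrinsics" (3x3 intrinsics, pixels), "extrinsics" (4x4, takes a point from camera to world coordinates); the wrist camera has in their place "tool_from_camera" (4x4, takes a point from camera to tool coordinates, whose origin is the TCP and whose axes are the flange's). Camera axes: x right, y down, z forward; pixel columns grow to the right and rows downward; lengths in mm; the calibration is good to about 2 mm. The wrist camera is an equidistant fisheye: a pixel r from the principal point sees the ray r / f radians off the axis. A picture is of the moment at which its call begins: read the wrist's pose just before it. camera_info takes no time and is no camera call.
- arm.job_done(): hands the job in; it is judged then, once.
The state is a dict: "t": time; "joint_pos": joint angles; "dq": joint speeds; "joint_efforts": joint torques, N m; "eef_pos": TCP position; "tcp_rot": TCP orientation; "wrist_force": force on the tool from outside, world axes, zero at the start; "ft_torque": the same for the moment, N m; "finger_gap": opening from 0.0 (shut) to 1.0 (fully open); "finger_force": force on a finger pad.
Only numpy, scipy, OpenCV 4.12 (cv2) and the standard library are available. Lean on these libraries where they do the work, as an engineer would, in place of code of your own. Each camera call takes 0.05 s, during which the arm holds its last target. There are 200 camera calls.

## Working session

There is one attempt and no reset: what is moved stays moved. The work goes in short steps, Python scripts to look and compute and a tool call to move; the robot and the scene stay as the last step left them, time stands still between calls to the robot, and variables do not carry over. Pictures are saved under pics/ and viewed, at most 14 in all, crops included, and the job is handed in when it is done.

Besides the shell and the picture viewer there is one more tool, called after "Request:" as a command line: name --argument value ..., lists and objects as JSON in quotes. step_arm: Moves the arm, as the interface text tells. Its arguments: {"type":"object","properties":{"steps":{"type":"array","items":{"type":"object","properties":{"x":{"type":"number"},"y":{"type":"number"},"z":{"type":"number"},"rx":{"type":"number"},"ry":{"type":"number"},"rz":{"type":"number"},"hand":{"type":"number"}}}},"force":{"type":"number"}},"required":["steps"]}

```bash
ls; mkdir -p pics; python3 - <<'E'
from bench import arm
import cv2,numpy as np
np.set_printoptions(precision=3,suppress=True)
for n in("scene","top","wrist"):
    print(n,arm.camera_info(n))
s=arm.read_state();print(s)
a=arm.snapshot("scene");b=arm.snapshot("top")
cv2.imwrite("pics/scene0.png",a[:,:,::-1]);cv2.imwrite("pics/top0.png",b[:,:,::-1])
E
```

```text
pics
scene {'intrinsics': array([[471.32 ,   0.   , 259.249],
       [  0.   , 471.32 , 193.274],
       [  0.   ,   0.   ,   1.   ]]), 'extrinsics': array([[   0.595,   -0.335,    0.731, -331.778],
       [  -0.804,   -0.266,    0.532, -734.423],
       [   0.016,   -0.904,   -0.428,  562.223],
       [   0.   ,    0.   ,    0.   ,    1.   ]])}
top {'intrinsics': array([[417.549,   0.   , 257.947],
       [  0.   , 417.549, 198.151],
       [  0.   ,   0.   ,   1.   ]]), 'extrinsics': array([[   0.007,   -0.991,    0.134,  364.239],
       [  -1.   ,   -0.004,    0.023, -121.315],
       [  -0.023,   -0.134,   -0.991, 1115.815],
       [   0.   ,    0.   ,    0.   ,    1.   ]])}
wrist {'intrinsics': array([[297.319,   0.   , 253.82 ],
       [  0.   , 297.319, 188.616],
       [  0.   ,   0.   ,   1.   ]]), 'tool_from_camera': array([[   0.001,   -0.96 ,   -0.282,   72.006],
       [   1.   ,    0.001,    0.   ,   -0.301],
       [  -0.   ,   -0.282,    0.96 , -169.452],
       [   0.   ,    0.   ,    0.   ,    1.   ]])}
{'t': 0.0, 'joint_pos': array([-1.439,  0.313,  1.498,  0.   ,  1.331, -0.223]), 'dq': array([-0.001, -0.001,  0.   ,  0.001,  0.002, -0.   ]), 'joint_efforts': array([  0.002, -41.226, -25.974,  -0.   ,   0.004,  -0.   ]), 'eef_pos': array([ 182.348, -491.992,  203.639]), 'tcp_rot': array([-3.091, -0.554, -0.   ]), 'wrist_force': array([-0.355, -0.617,  0.411]), 'ft_torque': array([ 0.035, -0.017,  0.053]), 'finger_force': 0.0, 'finger_gap': 1.001634399735074}
```

View pics/scene0.png

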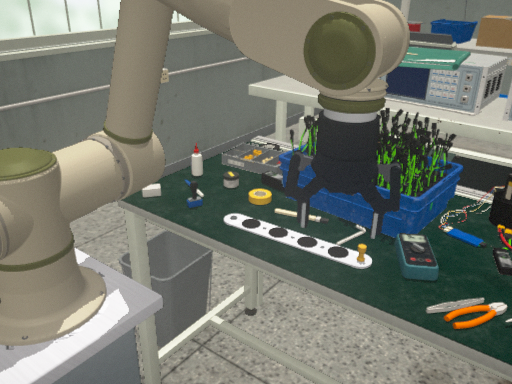

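View pics/top0.png

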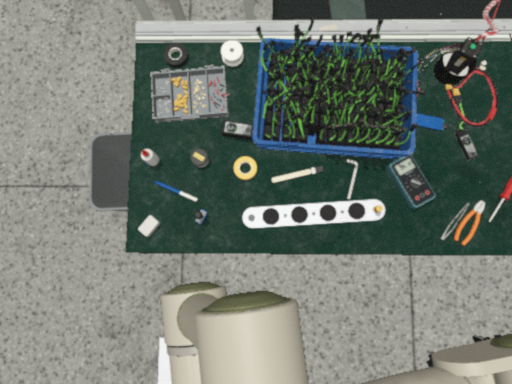

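The scene picture shows the rail with its brass post at (362,250), the stamp at (195,200), block (151,190), jar (231,180) and bottle (197,160). In the top view the pads are at (271,217), (299,214), (328,213) and (357,211), and the post is at (379,210). The bottle is at (149,157), the jar at (200,158), the stamp at (201,216) and the block at (148,226).

```bash
cat > h.py <<'E'
import numpy as np,cv2
from scipy.spatial.transform import Rotation as R
np.set_printoptions(precision=3,suppress=True)
def ray(arm,n,uv,s=None):
    """origin and world directions of pixels uv (N,2)"""
    c=arm.camera_info(n);K=c["intrinsics"];uv=np.atleast_2d(uv).astype(float)
    d=np.c_[(uv[:,0]-K[0,2])/K[0,0],(uv[:,1]-K[1,2])/K[1,1],np.ones(len(uv))]
    if n!="wrist": E=c["extrinsics"]
    else:
        th=np.hypot(d[:,0],d[:,1]);k=np.sin(th)/np.maximum(th,1e-9)
        d=np.c_[d[:,0]*k,d[:,1]*k,np.cos(th)]
        T=np.eye(4);T[:3,:3]=R.from_rotvec(s["tcp_rot"]).as_matrix();T[:3,3]=s["eef_pos"]
        E=T@c["tool_from_camera"]
    return E[:3,3],d@E[:3,:3].T
def plane(arm,n,uv,z,s=None):
    o,d=ray(arm,n,uv,s)
    return (o+d*((z-o[2])/d[:,2])[:,None])[:,:2]
def rel(s,p):
    """tool-frame shift, in step units, from TCP to world p"""
    return R.from_rotvec(s["tcp_rot"]).inv().apply(np.array(p)-s["eef_pos"])/40
E
python3 - <<'E'
from bench import arm
from h import *
im=cv2.imread("pics/top0.png")
print(plane(arm,"top",[(271,217),(299,214),(328,213),(357,211)],8))
print(plane(arm,"top",[(379,210)],30),plane(arm,"top",[(250,217)],9))
for n,p,z in(("bottle",(149,157),50),("jar",(200,158),34),("stamp",(201,216),30),("block",(148,226),24)):print(n,plane(arm,"top",[p],z))
print(R.from_rotvec(arm.read_state()["tcp_rot"]).as_matrix())
c=im[130:260,120:400];cv2.imwrite("pics/topc.png",cv2.resize(c,None,fx=2.8,fy=2.8,interpolation=cv2.INTER_CUBIC))
s=arm.read_state();w=arm.snapshot("wrist");cv2.imwrite("pics/w0.png",w[:,:,::-1])
E
```

```text
[[ 463.172 -130.292]
 [ 471.572 -204.664]
 [ 474.638 -281.522]
 [ 480.363 -358.251]]
[[ 480.955 -410.464]] [[462.782 -74.442]]
bottle [[615.776 190.891]]
jar [[617.115  59.05 ]]
stamp [[462.847  53.05 ]]
block [[436.25 193.26]]
[[ 0.938  0.347 -0.   ]
 [ 0.347 -0.938  0.001]
 [ 0.    -0.001 -1.   ]]
```

View pics/w0.png

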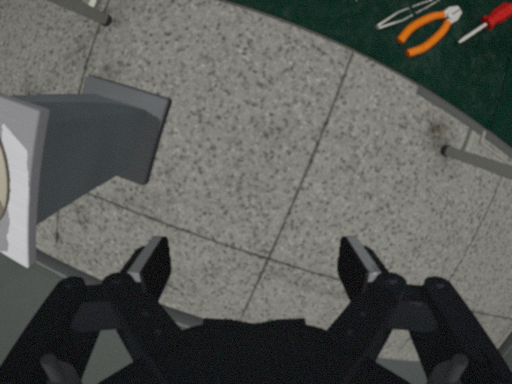

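View pics/topc.png

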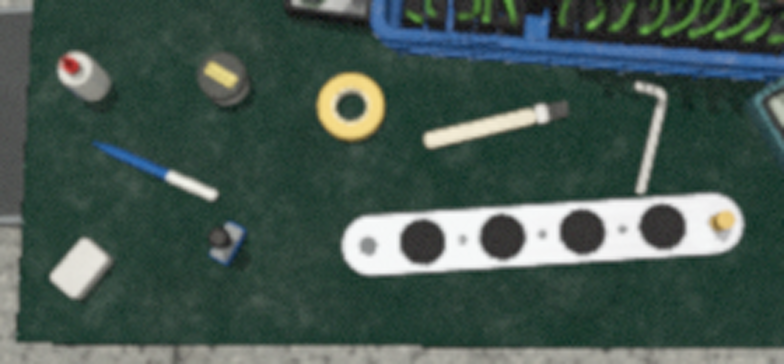

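Both views agree: the brass post is at the -y end of the rail and all four objects stand at y > 0. The floor fills the wrist view. I'll turn the tool so its y closes across the rail.

Request:
step_arm --steps '[{"rz":-0.046},{"rz":-0.046},{"rz":-0.046},{"rz":-0.046},{"rz":-0.046}]' --force 40

```text
schema error: expected keys x, y, z, rx, ry, rz, hand
```

Request:
step_arm --steps '[{"rz":-0.046},{"rz":-0.046},{"rz":-0.046},{"rz":-0.046},{}]'

```text
schema error: expected keys x, y, z, rx, ry, rz, hand
```

```bash
python3 - <<'E'
from bench import arm
from h import *
s=arm.read_state();print(s["eef_pos"],R.from_rotvec(s["tcp_rot"]).as_matrix(),s["joint_pos"])
print(rel(s,(472,-300,204)))
E
```

```text
[ 182.356 -492.102  203.802] [[ 0.938  0.347 -0.   ]
 [ 0.347 -0.938  0.001]
 [ 0.    -0.001 -1.   ]] [-1.439  0.313  1.498  0.     1.331 -0.223]
[ 8.458 -1.988 -0.001]
```

Request:
step_arm --steps '[{"x":0,"y":0,"z":0,"rx":0,"ry":0,"rz":-0.046,"hand":-1},{"x":0,"y":0,"z":0,"rx":0,"ry":0,"rz":-0.046,"hand":-1},{"x":0,"y":0,"z":0,"rx":0,"ry":0,"rz":-0.046,"hand":-1},{"x":0,"y":0,"z":0,"rx":0,"ry":0,"rz":-0.046,"hand":-1},{"x":0,"y":0,"z":0,"rx":0,"ry":0,"rz":-0.046,"hand":-1}]' --force 40

```text
t: 0.65
eef_pos: [182.4, -492.2, 203.9]
tcp_rot: [-2.691, -1.619, -0.0]
wrist_force: [-0.5, -0.7, -0.3]
finger_gap: 1.002
finger_force: 0.0
```

Request:
step_arm --steps '[{"x":0,"y":0,"z":0,"rx":0,"ry":0,"rz":-0.046,"hand":-1},{"x":0,"y":0,"z":0,"rx":0,"ry":0,"rz":-0.046,"hand":-1},{"x":0,"y":0,"z":0,"rx":0,"ry":0,"rz":-0.046,"hand":-1},{"x":0,"y":0,"z":0,"rx":0,"ry":0,"rz":-0.046,"hand":-1},{"x":0,"y":0,"z":0,"rx":0,"ry":0,"rz":0,"hand":-1}]'

```text
t: 1.15
eef_pos: [182.3, -492.2, 204.0]
tcp_rot: [-2.124, -2.314, -0.001]
wrist_force: [-0.2, -0.2, 0.2]
finger_gap: 1.001
finger_force: 0.0
```

```bash
python3 - <<'E'
from bench import arm
from h import *
s=arm.read_state();print(s["eef_pos"],R.from_rotvec(s["tcp_rot"]).as_matrix(),s["joint_pos"])
print(rel(s,(472,-300,204)))
E
```

```text
[ 182.348 -492.183  203.952] [[-0.086  0.996 -0.   ]
 [ 0.996  0.086  0.001]
 [ 0.001 -0.    -1.   ]] [-1.439  0.313  1.498 -0.     1.331 -1.525]
[4.166 7.627 0.001]
```

Request:
step_arm --steps '[{"x":0.4,"y":0.76,"z":0,"rx":0,"ry":0,"rz":0,"hand":-1},{"x":0.4,"y":0.76,"z":0,"rx":0,"ry":0,"rz":0,"hand":-1},{"x":0.4,"y":0.76,"z":0,"rx":0,"ry":0,"rz":0,"hand":-1},{"x":0.4,"y":0.76,"z":0,"rx":0,"ry":0,"rz":0,"hand":-1},{"x":0.4,"y":0.76,"z":0,"rx":0,"ry":0,"rz":0,"hand":-1}]'

```text
t: 1.65
eef_pos: [328.1, -398.8, 204.1]
tcp_rot: [-2.131, -2.308, -0.0]
wrist_force: [0.6, -1.7, -0.8]
finger_gap: 0.999
finger_force: 0.0
```

Request:
step_arm --steps '[{"x":0.4,"y":0.76,"z":0,"rx":0,"ry":0,"rz":0,"hand":-1},{"x":0.4,"y":0.76,"z":0,"rx":0,"ry":0,"rz":0,"hand":-1},{"x":0.4,"y":0.76,"z":0,"rx":0,"ry":0,"rz":0,"hand":-1},{"x":0.4,"y":0.76,"z":0,"rx":0,"ry":0,"rz":0,"hand":-1},{"x":0,"y":0,"z":0,"rx":0,"ry":0,"rz":0,"hand":-1}]'

```text
t: 2.15
eef_pos: [445.2, -323.4, 203.9]
tcp_rot: [-2.126, -2.313, -0.001]
wrist_force: [0.0, 0.8, 0.3]
finger_gap: 1.001
finger_force: 0.0
```

```bash
python3 - <<'E'
from bench import arm
from h import *
s=arm.read_state();print(s["eef_pos"],s["joint_pos"],s["t"])
w=arm.snapshot("wrist");cv2.imwrite("pics/w1.png",w[:,:,::-1])
E
```

```text
[ 445.195 -323.443  203.896] [-0.842  0.369  1.42   0.001  1.352 -0.926] 2.15
```

View pics/w1.png

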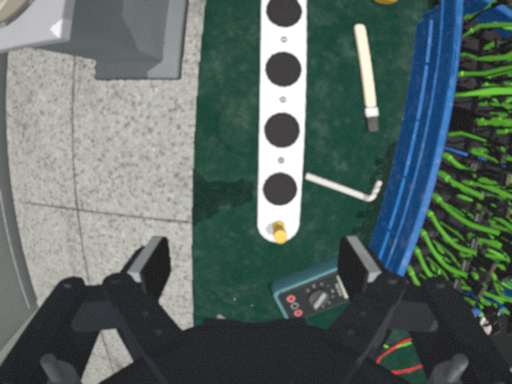

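The wrist view shows the pads at (280,188), (282,130), (283,69) and (284,11, cut off). The brass post is at (279,232).

```bash
cat >> h.py <<'E'
def blobs(mask,lo,hi):
    n,l,st,c=cv2.connectedComponentsWithStats(mask.astype(np.uint8));
    return [(c[i],st[i,4],(l==i)) for i in range(1,n) if lo<st[i,4]<hi]
def outline(m):
    return max(cv2.findContours(m.astype(np.uint8),cv2.RETR_EXTERNAL,cv2.CHAIN_APPROX_NONE)[0],key=len)[:,0].astype(np.float32)
def circ(arm,n,m,z,s=None):
    """centre, diameter of the mask's outline cast on plane z"""
    p=plane(arm,n,outline(m),z,s).astype(np.float32);(c,a,_)=cv2.fitEllipse(p);return np.array(c),np.array(a)
E
python3 - <<'E'
from bench import arm
from h import *
s=arm.read_state()
def discs(im,n,roi,lo,hi):
    m=(im.max(2)<65);r=np.zeros(m.shape,bool);x0,y0,x1,y1=roi;r[y0:y1,x0:x1]=1;m&=r
    m&=(im.max(2).astype(int)-im.min(2)<25)
    for c,a,b in blobs(m,lo,hi):print(n,c,a,*circ(arm,n,b,8,s))
discs(cv2.imread("pics/w1.png"),"wrist",(262,0,303,210),300,2500)
discs(cv2.imread("pics/top0.png"),"top",(258,198,370,226),80,500)
E
```

```text
top [356.184 210.443] 158 [ 481.851 -356.153] [34.842 36.003]
top [327.529 212.323] 155 [ 476.425 -280.296] [34.858 35.291]
top [270.546 215.855] 152 [ 466.242 -129.023] [34.292 35.343]
top [299.    214.207] 150 [ 471.05  -204.656] [33.558 35.401]
```

```bash
python3 - <<'E'
from bench import arm
from h import *
s=arm.read_state()
def discs(f,n,lo):
    g=cv2.cvtColor(cv2.imread(f),cv2.COLOR_BGR2GRAY)
    rail=max(blobs(g>130,100,40000),key=lambda b:b[1] if 200<b[0][0]<340 and b[0][1]<240 else 0)[2]
    cs,h=cv2.findContours(rail.astype(np.uint8),cv2.RETR_CCOMP,cv2.CHAIN_APPROX_NONE)
    for i,c in enumerate(cs):
        if h[0][i][3]>=0 and cv2.contourArea(c)>lo:
            p=plane(arm,n,c[:,0],8,s).astype(np.float32);print(n,c[:,0].mean(0),cv2.fitEllipse(p))
discs("pics/w1.png","wrist",300);discs("pics/top0.png","top",80)
E
```

```text
wrist [279.409 188.699] ((480.2754211425781, -357.1798400878906), (43.52156066894531, 43.8142204284668), 12.221237182617188)
wrist [281.646 129.697] ((474.8701171875, -281.51806640625), (43.333431243896484, 43.656349182128906), 151.8765411376953)
wrist [282.861  68.762] ((469.53363037109375, -206.1318817138672), (43.30286407470703, 43.66960906982422), 114.506103515625)
top [270.5   215.978] ((465.98809814453125, -128.898193359375), (43.791603088378906, 45.1896858215332), 9.73452091217041)
top [299.    214.391] ((470.8922424316406, -204.60780334472656), (43.276432037353516, 45.20594787597656), 77.19852447509766)
top [327.66  212.319] ((476.3606872558594, -280.4622802734375), (44.6844367980957, 45.2030029296875), 120.96176147460938)
top [356.234 210.638] ((481.69024658203125, -356.2831115722656), (44.53600311279297, 45.96931838989258), 156.49168395996094)
```

Wrist and top agree on the pads to within 1.5 mm, with a 76 mm pitch. Next I'll look at the four objects.

Request:
step_arm --steps '[{"x":0.9,"y":0.29,"z":0,"rx":0,"ry":0,"rz":0,"hand":-1},{"x":0.9,"y":0.29,"z":0,"rx":0,"ry":0,"rz":0,"hand":-1},{"x":0.9,"y":0.29,"z":0,"rx":0,"ry":0,"rz":0,"hand":-1},{"x":0.9,"y":0.29,"z":0,"rx":0,"ry":0,"rz":0,"hand":-1},{"x":0.9,"y":0.29,"z":0,"rx":0,"ry":0,"rz":0,"hand":-1}]'

```text
t: 2.7
eef_pos: [485.0, -140.8, 204.2]
tcp_rot: [2.13, 2.309, -0.0]
wrist_force: [1.0, -0.4, -0.2]
finger_gap: 0.999
finger_force: 0.0
```

Request:
step_arm --steps '[{"x":0.9,"y":0.29,"z":0,"rx":0,"ry":0,"rz":0,"hand":-1},{"x":0.9,"y":0.29,"z":0,"rx":0,"ry":0,"rz":0,"hand":-1},{"x":0.9,"y":0.29,"z":0,"rx":0,"ry":0,"rz":0,"hand":-1},{"x":0.9,"y":0.29,"z":0,"rx":0,"ry":0,"rz":0,"hand":-1},{"x":0.9,"y":0.29,"z":0,"rx":0,"ry":0,"rz":0,"hand":-1}]'

```text
t: 3.2
eef_pos: [527.9, 43.3, 204.2]
tcp_rot: [2.13, 2.309, -0.0]
wrist_force: [0.2, -0.5, -0.2]
finger_gap: 0.998
finger_force: 0.0
```

Request:
step_arm --steps '[{"x":0,"y":0,"z":0,"rx":0,"ry":0,"rz":0,"hand":-1}]'

```text
t: 3.3
eef_pos: [528.1, 45.3, 204.1]
tcp_rot: [-2.125, -2.313, -0.001]
wrist_force: [-0.5, -0.3, 0.1]
finger_gap: 1.003
finger_force: 0.0
```

```bash
python3 - <<'E'
from bench import arm
from h import *
import pickle
s=arm.read_state();print(s["eef_pos"],s["joint_pos"],s["t"])
w=arm.snapshot("wrist");cv2.imwrite("pics/w2.png",w[:,:,::-1]);pickle.dump(s,open("w2.pkl","wb"))
E
```

```text
[528.072  45.338 204.089] [-0.136  0.324  1.483  0.001  1.335 -0.221] 3.3
```

View pics/w2.png

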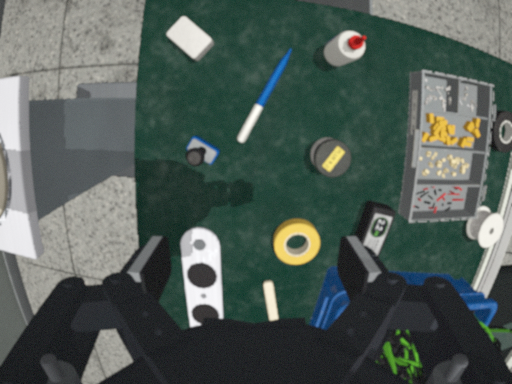

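The picture shows the block at (190,38), the bottle at (345,48) with its spout at (358,42), the stamp at (202,151) with its handle at (195,157), and the jar at (330,157).

```bash
python3 - <<'E'
from bench import arm
from h import *
import pickle
s=pickle.load(open("w2.pkl","rb"));im=cv2.imread("pics/w2.png");hsv=cv2.cvtColor(im,cv2.COLOR_BGR2HSV);g=im.max(2)
def roi(m,x0,y0,x1,y1):
    r=np.zeros(m.shape,bool);r[y0:y1,x0:x1]=1;return m&r
big=lambda m:max(blobs(m,5,9000),key=lambda b:b[1])[2]
b=big(roi(g>120,155,5,225,70))
print("block",cv2.minAreaRect(plane(arm,"wrist",outline(b),20,s).astype(np.float32)))
red=big(roi((hsv[...,1]>150)&((hsv[...,0]<10)|(hsv[...,0]>170)),320,20,380,75));print("red",[plane(arm,"wrist",np.argwhere(red)[:,::-1].mean(0),z,s) for z in(85,100)])
wh=big(roi((g>110)&(hsv[...,1]<60),315,20,375,75));print("white",cv2.minAreaRect(outline(wh)),plane(arm,"wrist",np.argwhere(wh)[:,::-1].mean(0),40,s))
blue=roi((hsv[...,1]>120)&(hsv[...,0]>95)&(hsv[...,0]<125)&(g>70),180,130,225,170);print("blue",cv2.minAreaRect(plane(arm,"wrist",outline(big(blue)),15,s).astype(np.float32)))
for a in((150,120,240,190),(290,120,370,195)):print(a)
c1=cv2.resize(im[120:190,160:240],(380,332),interpolation=cv2.INTER_CUBIC);c2=cv2.resize(im[120:190,290:370],(380,332),interpolation=cv2.INTER_CUBIC)
cv2.imwrite("pics/c2.png",cv2.convertScaleAbs(np.hstack([c1,c2]),alpha=1.6))
E
```

```text
block ((438.595458984375, 193.89361572265625), (33.91554641723633, 55.56526565551758), 51.16575622558594)
red [array([[617.539, 192.856]]), array([[612.587, 188.913]])]
white ((344.3000183105469, 47.600013732910156), (30.857736587524414, 42.0380744934082), 63.43495178222656) [[616.804 192.499]]
blue ((464.2982482910156, 57.30830383300781), (23.533313751220703, 41.05887985229492), 62.940635681152344)
(150, 120, 240, 190)
(290, 120, 370, 195)
```

View pics/c2.png

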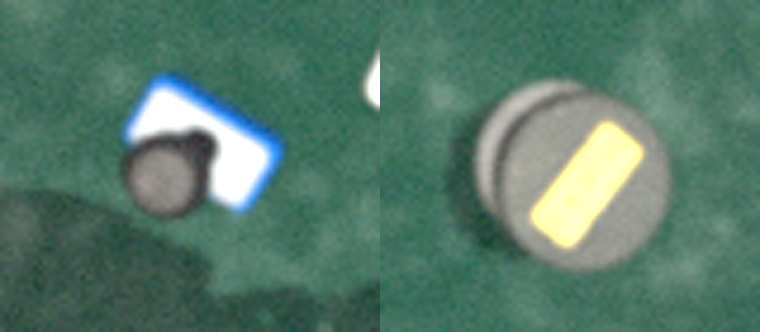

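The crop shows the stamp's handle top at pixel (194.7,156.8) and its root at (202,150.5). The lid centre is at (333.2,158.3).

```bash
python3 - <<'E'
from bench import arm
from h import *
import pickle
s=pickle.load(open("w2.pkl","rb"));im=cv2.imread("pics/w2.png");P=lambda p,z:plane(arm,"wrist",[p],z,s)[0]
print("stamp",P((194.7,156.8),68),P((202,150.5),20))
j=P((333.2,158.3),34);print("jar",j,np.linalg.norm(P((315.3,158.3),34)-P((351.3,158.3),34)))
g=im.max(2);sub=g[5:75,150:230];print(np.array2string(sub[10:60:4,10:70:3],max_line_width=200))
s=arm.read_state();print(rel(s,(*j,2)))
E
```

```text
stamp [464.813  57.327] [464.482  56.392]
jar [621.543  63.395] 44.87092559097756
[[ 65  64  64  69  73  75  73  81 107  67  66  74  73  71  72  66  69  68  65  64]
 [ 63  63  60  72  68  72 143 229 231 216 110  70  69  64  72  66  67  63  66  64]
 [ 65  70  71  78  73 178 231 230 233 232 230 184  71  66  72  65  69  68  68  72]
 [ 65  67  76  89 211 229 230 230 230 232 235 234 223 127  68  70  70  66  72  72]
 [ 70  71 104 219 228 229 228 230 230 231 232 234 236 234 201  83  63  66  65  71]
 [ 72  68 129 224 230 229 229 229 230 230 234 235 236 237 238 229 149  68  70  69]
 [ 74  64  71  85 204 228 229 230 230 229 231 232 234 233 236 237 238 176  78  76]
 [ 86  78  76  74  57 147 225 231 231 230 232 236 234 237 236 239 213 145  92  81]
 [ 78  85  85  83  76  60  88 201 230 229 232 235 235 237 236 191 137 101  79  74]
 [ 83  81  89  83  79  79  76  66 140 225 230 234 236 231 163 125  90  78  82  77]
 [ 76  77  80  87  78  78  81  77  63  73 195 231 221 146 119  82  76  80  75  71]
 [ 72  75  81  87  87  82  80  77  82  62  51  90 123 109  80  82  86  81  77  68]
 [ 69  66  73  75  79  84  82  79  80  72  65  67  73  79  75  73  77  73  70  68]]
[0.3   2.377 5.05 ]
```

Request:
step_arm --steps '[{"x":0.1,"y":0.79,"z":0,"rx":0,"ry":0,"rz":0,"hand":-1},{"x":0.1,"y":0.79,"z":0,"rx":0,"ry":0,"rz":0,"hand":-1},{"x":0.1,"y":0.79,"z":0.5,"rx":0,"ry":0,"rz":0,"hand":-1},{"x":0,"y":0,"z":0.9,"rx":0,"ry":0,"rz":0,"hand":-1},{"x":0,"y":0,"z":0.9,"rx":0,"ry":0,"rz":0,"hand":-1}]'

```text
t: 3.85
eef_pos: [621.8, 60.8, 110.7]
tcp_rot: [2.129, 2.309, -0.0]
wrist_force: [0.4, 0.7, 0.2]
finger_gap: 0.998
finger_force: 0.0
```

Request:
step_arm --steps '[{"x":0,"y":0,"z":0.9,"rx":0,"ry":0,"rz":0,"hand":-1},{"x":0,"y":0,"z":0.9,"rx":0,"ry":0,"rz":0,"hand":-1},{"x":0,"y":0,"z":0,"rx":0,"ry":0,"rz":0,"hand":-1},{"x":0,"y":0,"z":0,"rx":0,"ry":0,"rz":0,"hand":-1}]'

```text
t: 4.25
eef_pos: [621.8, 61.4, 41.2]
tcp_rot: [2.128, 2.311, 0.0]
wrist_force: [-0.8, 0.4, 1.0]
finger_gap: 1.003
finger_force: 0.0
```

```bash
python3 - <<'E'
from bench import arm
from h import *
s=arm.read_state();print(s["eef_pos"],rel(s,(621.5,63.4,2)),s["t"])
w=arm.snapshot("wrist");cv2.imwrite("pics/w3.png",w[:,:,::-1])
E
```

```text
[621.78   61.428  41.18 ] [ 0.05  -0.003  0.979] 4.25
```

View pics/w3.png

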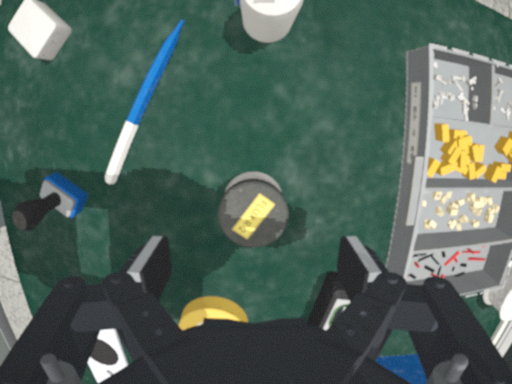

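The lid is centred at pixel (253,212), between the fingers. I'll check the position from this near view.

```bash
python3 - <<'E'
from bench import arm
from h import *
s=arm.read_state();im=cv2.imread("pics/w3.png")
print(plane(arm,"wrist",[(253,212)],34,s))
y=np.argwhere((im[...,2]>140)&(im[...,1]>120)&(im[...,0]<110));y=y[(abs(y[:,1]-253)<30)&(abs(y[:,0]-215)<30)];print(y.mean(0),plane(arm,"wrist",[y.mean(0)[::-1]],34,s))
p=plane(arm,"wrist",[(219,212),(288,212),(253,179),(253,247)],34,s);print(p)
E
```

```text
[[622.06  65.9 ]]
[226.802 245.349] [[617.954  55.173]]
[[600.314  64.015]
 [644.466  67.696]
 [620.248  87.592]
 [624.156  40.767]]
```

Request:
step_arm --steps '[{"x":0.07,"y":0,"z":0.48,"rx":0,"ry":0,"rz":0,"hand":-1},{"x":0,"y":0,"z":0.48,"rx":0,"ry":0,"rz":0,"hand":-1},{"x":0,"y":0,"z":0,"rx":0,"ry":0,"rz":0,"hand":1},{"x":0,"y":0,"z":0,"rx":0,"ry":0,"rz":0,"hand":1},{"x":0,"y":0,"z":0,"rx":0,"ry":0,"rz":0,"hand":1}]' --force 40

```text
t: 4.8
eef_pos: [622.3, 65.3, 3.9]
tcp_rot: [2.124, 2.311, 0.003]
wrist_force: [0.6, 0.4, 13.3]
finger_gap: 0.513
finger_force: 15.2
```

Request:
step_arm --steps '[{"x":0,"y":0,"z":0,"rx":0,"ry":0,"rz":0,"hand":1},{"x":0,"y":0,"z":0,"rx":0,"ry":0,"rz":0,"hand":1},{"x":0,"y":0,"z":0,"rx":0,"ry":0,"rz":0,"hand":1}]'

```text
t: 5.1
eef_pos: [626.7, 65.5, 9.2]
tcp_rot: [2.118, 2.305, 0.016]
wrist_force: [-0.8, 1.5, 30.7]
finger_gap: 0.302
finger_force: 44.8
```

The gap is too small for the jar and the arm is being pushed up, so I'll open and look.

```bash
python3 - <<'E'
from bench import arm
from h import *
s=arm.read_state();print(s["eef_pos"],s["finger_gap"],s["wrist_force"])
w=arm.snapshot("wrist");cv2.imwrite("pics/w4.png",w[:,:,::-1])
E
```

```text
[626.707  65.496   9.184] 0.30179911198502946 [-0.802  1.547 30.735]
```

View pics/w4.png

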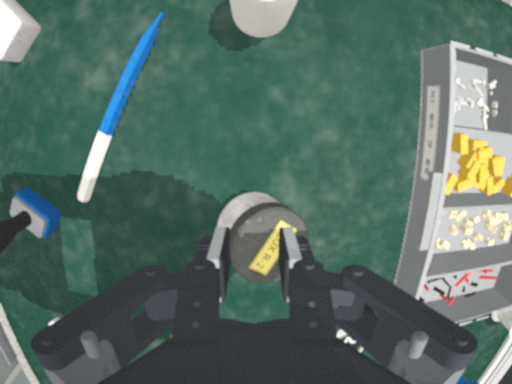

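The jar seems tilted: the lid is at (270,240) and the base at (250,215). It is pinched off-centre on its near side, so I'll open straight away.

Request:
step_arm --steps '[{"x":0,"y":0,"z":0,"rx":0,"ry":0,"rz":0,"hand":-1},{"x":0,"y":0,"z":0,"rx":0,"ry":0,"rz":0,"hand":-1},{"x":0,"y":0,"z":0,"rx":0,"ry":0,"rz":0,"hand":-1},{"x":0,"y":0,"z":0,"rx":0,"ry":0,"rz":0,"hand":-1},{"x":0,"y":0,"z":0,"rx":0,"ry":0,"rz":0,"hand":-1}]'

```text
t: 5.65
eef_pos: [621.1, 65.5, 1.9]
tcp_rot: [-2.126, -2.313, 0.0]
wrist_force: [0.8, -0.4, -0.3]
finger_gap: 0.998
finger_force: 0.0
```

Request:
step_arm --steps '[{"x":0,"y":0,"z":0,"rx":0,"ry":0,"rz":0,"hand":-1},{"x":0,"y":0,"z":-0.5,"rx":0,"ry":0,"rz":0,"hand":-1},{"x":0,"y":0,"z":-0.5,"rx":0,"ry":0,"rz":0,"hand":-1},{"x":0,"y":0,"z":0,"rx":0,"ry":0,"rz":0,"hand":-1}]'

```text
t: 6.05
eef_pos: [622.7, 65.5, 44.3]
tcp_rot: [2.123, 2.311, 0.004]
wrist_force: [0.0, -0.2, -0.1]
finger_gap: 1.002
finger_force: 0.0
```

```bash
python3 - <<'E'
from bench import arm
from h import *
import pickle
s=arm.read_state();print(s["eef_pos"],s["finger_gap"],s["wrist_force"],s["tcp_rot"]);pickle.dump(s,open("w5.pkl","wb"))
w=arm.snapshot("wrist")[:,:,::-1];w0=cv2.imread("pics/w3.png");t=arm.snapshot("top")[:,:,::-1]
cv2.imwrite("pics/w5full.png",w);cv2.imwrite("pics/top5.png",t)
c=lambda a:cv2.convertScaleAbs(cv2.resize(a,(390,300),interpolation=cv2.INTER_CUBIC),alpha=1.6)
cv2.imwrite("pics/w5.png",np.hstack([c(w[150:270,175:331]),c(t[135:185,165:230])]))
E
```

```text
[622.676  65.46   44.293] 1.001756088165209 [ 0.006 -0.197 -0.144] [2.123 2.311 0.004]
```

View pics/w5.png

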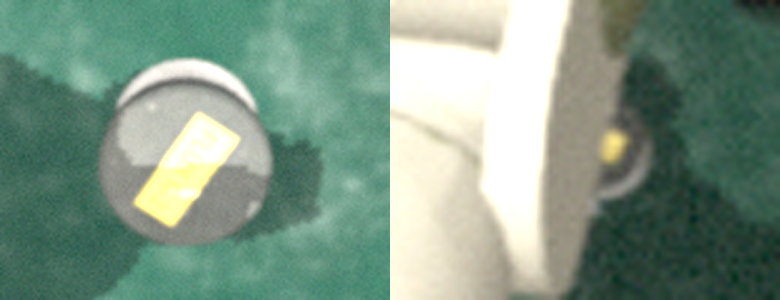

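The jar is upright again, with its lid at crop (187,162), which is pixel (249.8,214.8). In the earlier view the right finger covered the lid, so the finger tips came down on top of the jar. They seem to end well behind the reported TCP. I'll measure that by touching free bench with the hand shut.

Request:
step_arm --steps '[{"x":-0.24,"y":-0.93,"z":0,"rx":0,"ry":0,"rz":0,"hand":1},{"x":-0.24,"y":-0.93,"z":0,"rx":0,"ry":0,"rz":0,"hand":1},{"x":0,"y":0,"z":0,"rx":0,"ry":0,"rz":0,"hand":1},{"x":0,"y":0,"z":0,"rx":0,"ry":0,"rz":0,"hand":1},{"x":0,"y":0,"z":0,"rx":0,"ry":0,"rz":0,"hand":1}]'

```text
t: 6.65
eef_pos: [549.4, 40.2, 41.5]
tcp_rot: [2.125, 2.313, 0.001]
wrist_force: [0.2, -0.0, -0.5]
finger_gap: 0.146
finger_force: 0.0
```

Request:
step_arm --steps '[{"x":0,"y":0,"z":0.3,"rx":0,"ry":0,"rz":0,"hand":1},{"x":0,"y":0,"z":0.3,"rx":0,"ry":0,"rz":0,"hand":1},{"x":0,"y":0,"z":0.25,"rx":0,"ry":0,"rz":0,"hand":1},{"x":0,"y":0,"z":0,"rx":0,"ry":0,"rz":0,"hand":1}]'

```text
t: 7.05
eef_pos: [547.6, 40.4, 5.7]
tcp_rot: [-2.123, -2.311, 0.003]
wrist_force: [0.3, 0.2, 0.3]
finger_gap: -0.0
finger_force: 0.0
```

```bash
python3 - <<'E'
from bench import arm
from h import *
s=arm.read_state();print(s["eef_pos"],s["finger_gap"],s["wrist_force"],s["joint_pos"])
w=arm.snapshot("wrist")[:,:,::-1];w2=arm.snapshot("scene")[:,:,::-1]
cv2.imwrite("pics/w6.png",np.hstack([cv2.resize(w[150:384,100:412],(400,300)),cv2.resize(w2[130:250,150:310],(400,300))]))
E
```

```text
[547.643  40.354   5.692] -0.00026300711165977436 [0.334 0.205 0.258] [-0.14   0.601  1.632  0.     0.912 -0.225]
```

View pics/w6.png

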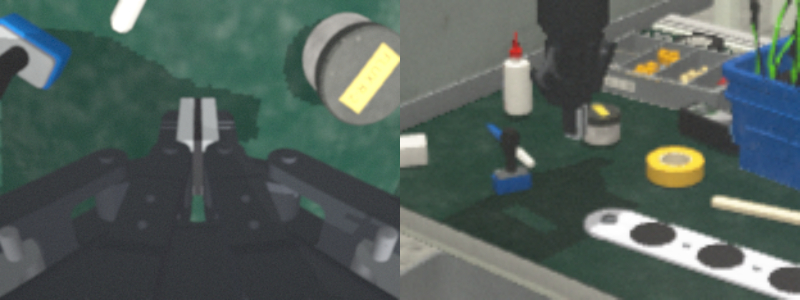

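The wrist half shows the shut fingers with their tips at crop (198,98). In the scene half the tips are at about pixel (220,185). I'll work out their height from the scene calibration.

```bash
python3 - <<'E'
from bench import arm
from h import *
c=arm.camera_info("scene");E=np.linalg.inv(c["extrinsics"]);K=c["intrinsics"]
for z in(0,6,20,35,45):
    p=K@(E@np.array([547.6,40.4,z,1]))[:3];print(z,p[:2]/p[2])
c=arm.camera_info("wrist");E=np.linalg.inv(c["tool_from_camera"])
for z in(0,-13,-25,-35):
    p=(E@np.array([11,0,z,1]))[:3];th=np.arctan2(np.hypot(*p[:2]),p[2]);print(z,188.6+297.3*th*np.sign(p[1]))
print("tip row seen",150+97*234/300)
s=arm.read_state();print(rel(s,(547.6,40.4,0)))
E
```

```text
0 [219.772 195.841]
6 [219.729 193.869]
20 [219.629 189.237]
35 [219.521 184.227]
45 [219.448 180.859]
0 206.45289722821232
-13 214.2473632562075
-25 222.51248642615136
-35 230.34659273801634
tip row seen 225.66
[ 0.007 -0.026  0.186]
```

Both views put the tips about 27 mm short of the reported TCP. I'll confirm by touch.

Request:
step_arm --steps '[{"x":0,"y":0,"z":0.3,"rx":0,"ry":0,"rz":0,"hand":1},{"x":0,"y":0,"z":0.15,"rx":0,"ry":0,"rz":0,"hand":1},{"x":0,"y":0,"z":0,"rx":0,"ry":0,"rz":0,"hand":1}]'

```text
t: 7.45
eef_pos: [548.0, 40.2, -11.3]
tcp_rot: [-2.124, -2.312, 0.002]
wrist_force: [-0.6, -0.0, 0.0]
finger_gap: -0.002
finger_force: 0.0
```

Request:
step_arm --steps '[{"x":0,"y":0,"z":0.1,"rx":0,"ry":0,"rz":0,"hand":1},{"x":0,"y":0,"z":0,"rx":0,"ry":0,"rz":0,"hand":1}]'

```text
t: 7.65
eef_pos: [548.6, 40.2, -14.5]
tcp_rot: [-2.125, -2.313, 0.0]
wrist_force: [-0.1, 0.6, 0.2]
finger_gap: 0.002
finger_force: 0.0
```

Request:
step_arm --steps '[{"x":0,"y":0,"z":0.1,"rx":0,"ry":0,"rz":0,"hand":1},{"x":0,"y":0,"z":0,"rx":0,"ry":0,"rz":0,"hand":1}]'

```text
t: 7.85
eef_pos: [548.5, 40.2, -18.6]
tcp_rot: [-2.125, -2.313, 0.0]
wrist_force: [-0.1, 1.4, -0.4]
finger_gap: 0.003
finger_force: 0.0
```

Request:
step_arm --steps '[{"x":0,"y":0,"z":0.1,"rx":0,"ry":0,"rz":0,"hand":1},{"x":0,"y":0,"z":0,"rx":0,"ry":0,"rz":0,"hand":1}]'

```text
t: 8.05
eef_pos: [548.4, 40.2, -22.7]
tcp_rot: [-2.125, -2.313, 0.001]
wrist_force: [-0.4, 0.0, 0.3]
finger_gap: -0.0
finger_force: 0.0
```

Request:
step_arm --steps '[{"x":0,"y":0,"z":0.06,"rx":0,"ry":0,"rz":0,"hand":1},{"x":0,"y":0,"z":0,"rx":0,"ry":0,"rz":0,"hand":1}]'

```text
t: 8.25
eef_pos: [548.5, 40.2, -24.9]
tcp_rot: [-2.125, -2.313, 0.0]
wrist_force: [1.4, 0.3, -0.6]
finger_gap: 0.0
finger_force: 0.0
```

Request:
step_arm --steps '[{"x":0,"y":0,"z":0.06,"rx":0,"ry":0,"rz":0,"hand":1},{"x":0,"y":0,"z":0,"rx":0,"ry":0,"rz":0,"hand":1}]'

```text
t: 8.45
eef_pos: [548.8, 40.2, -27.0]
tcp_rot: [2.125, 2.313, 0.0]
wrist_force: [0.1, 1.3, -0.0]
finger_gap: 0.0
finger_force: 0.0
```

Request:
step_arm --steps '[{"x":0,"y":0,"z":0.06,"rx":0,"ry":0,"rz":0,"hand":1},{"x":0,"y":0,"z":0,"rx":0,"ry":0,"rz":0,"hand":1}]'

```text
t: 8.65
eef_pos: [548.9, 40.1, -27.1]
tcp_rot: [2.125, 2.313, 0.0]
wrist_force: [-10.7, 0.5, 26.3]
finger_gap: 0.002
finger_force: 13.3
```

Touch confirms it: with the hand shut the tips end 27 mm behind the reported TCP. All heights shift down by 27 mm. I'll raise, open, and get the jar's position from the last view.

Request:
step_arm --steps '[{"x":0,"y":0,"z":-0.6,"rx":0,"ry":0,"rz":0,"hand":-1},{"x":0,"y":0,"z":-0.9,"rx":0,"ry":0,"rz":0,"hand":-1},{"x":0,"y":0,"z":-0.4,"rx":0,"ry":0,"rz":0,"hand":-1},{"x":0,"y":0,"z":0,"rx":0,"ry":0,"rz":0,"hand":-1},{"x":0,"y":0,"z":0,"rx":0,"ry":0,"rz":0,"hand":-1}]'

```text
t: 9.15
eef_pos: [548.3, 40.2, 45.9]
tcp_rot: [-2.125, -2.313, 0.001]
wrist_force: [-0.7, 0.1, 0.1]
finger_gap: 0.846
finger_force: 0.0
```

```bash
python3 - <<'E'
from bench import arm
from h import *
import pickle
s=pickle.load(open("w5.pkl","rb"));im=cv2.imread("pics/w5full.png")
print(plane(arm,"wrist",[(249.8,214.8)],34,s))
p=lambda u:plane(arm,"wrist",[(175+u[0]/2.5,150+u[1]/2.5)],34,s)[0]
print(p((100,165)),p((273,165)),p((187,78)),p((187,245)))
s=arm.read_state();print(s["eef_pos"],s["finger_gap"],rel(s,(622,66.5,35)))
w=arm.snapshot("wrist")[:,:,::-1];cv2.imwrite("pics/w7.png",w)
E
```

```text
[[620.411  66.803]]
[597.834  63.949] [642.829  67.786] [618.567  89.265] [622.378  42.551]
[548.333  40.208  45.929] 0.846236214439171 [0.499 1.891 0.272]
```

Request:
step_arm --steps '[{"x":0.25,"y":0.925,"z":0,"rx":0,"ry":0,"rz":0,"hand":-1},{"x":0.25,"y":0.925,"z":0,"rx":0,"ry":0,"rz":0,"hand":-1},{"x":0,"y":0,"z":0.6,"rx":0,"ry":0,"rz":0,"hand":-1},{"x":0,"y":0,"z":0.6,"rx":0,"ry":0,"rz":0,"hand":-1},{"x":0,"y":0,"z":0.6,"rx":0,"ry":0,"rz":0,"hand":-1}]'

```text
t: 9.7
eef_pos: [619.8, 66.5, -28.1]
tcp_rot: [-2.124, -2.312, 0.003]
wrist_force: [-0.7, -0.1, 0.5]
finger_gap: 0.997
finger_force: 0.0
```

Request:
step_arm --steps '[{"x":0,"y":0,"z":0,"rx":0,"ry":0,"rz":0,"hand":1},{"x":0,"y":0,"z":0,"rx":0,"ry":0,"rz":0,"hand":1},{"x":0,"y":0,"z":0,"rx":0,"ry":0,"rz":0,"hand":1},{"x":0,"y":0,"z":0,"rx":0,"ry":0,"rz":0,"hand":1},{"x":0,"y":0,"z":0,"rx":0,"ry":0,"rz":0,"hand":1}]' --force 40

```text
t: 10.2
eef_pos: [621.5, 66.3, -24.2]
tcp_rot: [2.124, 2.312, 0.002]
wrist_force: [0.4, 0.6, 3.9]
finger_gap: 0.518
finger_force: 41.0
```

Gripped at a 44 mm gap, which fits the jar. I'll lift it and carry it to the third pad from the post.

Request:
step_arm --steps '[{"x":0,"y":0,"z":-0.5,"rx":0,"ry":0,"rz":0,"hand":1},{"x":0,"y":0,"z":-0.8,"rx":0,"ry":0,"rz":0,"hand":1},{"x":0,"y":0,"z":-0.9,"rx":0,"ry":0,"rz":0,"hand":1},{"x":-0.4,"y":-0.27,"z":-0.4,"rx":0,"ry":0,"rz":0,"hand":1},{"x":-0.8,"y":-0.54,"z":0,"rx":0,"ry":0,"rz":0,"hand":1}]'

```text
t: 10.7
eef_pos: [594.0, 16.5, 81.6]
tcp_rot: [2.119, 2.313, 0.006]
wrist_force: [0.6, -0.5, -1.7]
finger_gap: 0.519
finger_force: 41.0
```

Request:
step_arm --steps '[{"x":-0.8,"y":-0.54,"z":0,"rx":0,"ry":0,"rz":0,"hand":1},{"x":-0.8,"y":-0.54,"z":0,"rx":0,"ry":0,"rz":0,"hand":1},{"x":-0.8,"y":-0.54,"z":0,"rx":0,"ry":0,"rz":0,"hand":1},{"x":-0.8,"y":-0.54,"z":0,"rx":0,"ry":0,"rz":0,"hand":1},{"x":-0.8,"y":-0.54,"z":0,"rx":0,"ry":0,"rz":0,"hand":1}]'

```text
t: 11.2
eef_pos: [497.5, -154.0, 78.9]
tcp_rot: [2.125, 2.313, 0.0]
wrist_force: [0.2, -0.7, -0.3]
finger_gap: 0.517
finger_force: 41.0
```

Request:
step_arm --steps '[{"x":-0.8,"y":-0.54,"z":0,"rx":0,"ry":0,"rz":0,"hand":1},{"x":-0.4,"y":-0.27,"z":0,"rx":0,"ry":0,"rz":0,"hand":1},{"x":0,"y":0,"z":0,"rx":0,"ry":0,"rz":0,"hand":1}]'

```text
t: 11.5
eef_pos: [469.3, -205.2, 78.9]
tcp_rot: [2.129, 2.31, -0.0]
wrist_force: [0.3, -0.0, -0.7]
finger_gap: 0.523
finger_force: 41.0
```

```bash
cat > look.py <<'E'
# look.py name tx ty tz : wrist picture + state, shift to the target
import sys,pickle
from bench import arm
from h import *
n=sys.argv[1];s=arm.read_state();w=arm.snapshot("wrist")[:,:,::-1];cv2.imwrite(f"pics/{n}.png",w);pickle.dump(s,open(n+".pkl","wb"))
print(s["t"],s["eef_pos"],s["finger_gap"],s["wrist_force"],rel(s,[float(v) for v in sys.argv[2:5]]))
E
python3 look.py w8 469.5 -206 -15
```

```text
11.5 [ 469.296 -205.218   78.933] 0.5234328877999853 [ 0.293 -0.034 -0.715] [-0.019  0.003  2.348]
```

View pics/w8.png

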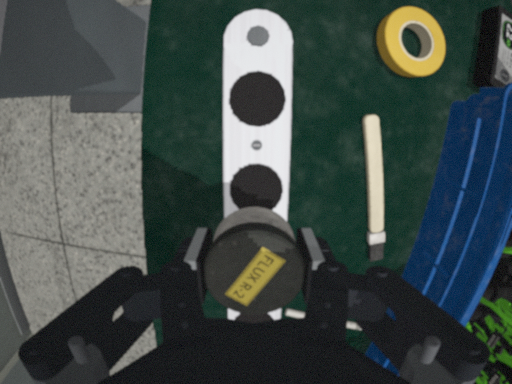

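The jar is held level with its lid at (253,265). The far pad is at (257,98), and the next one, at (257,186), is partly hidden. I'll recheck the pad from this nearer view.

```bash
python3 - <<'E'
from bench import arm
from h import *
import pickle
s=pickle.load(open("w8.pkl","rb"));g=cv2.cvtColor(cv2.imread("pics/w8.png"),cv2.COLOR_BGR2GRAY)
for c in cv2.findContours((g<100).astype(np.uint8),cv2.RETR_LIST,cv2.CHAIN_APPROX_NONE)[0]:
    c=c[:,0]
    if 60<len(c)<300 and abs(c[:,0].mean()-257)<6 and 60<c[:,1].mean()<140: print(c.mean(0),cv2.fitEllipse(plane(arm,"wrist",c,8,s).astype(np.float32)))
s=arm.read_state()
E
```

```text
[256.808  98.589] ((465.8480224609375, -128.9535369873047), (42.51799392700195, 42.81298065185547), 119.63581848144531)
```

The near wrist view and the top camera agree on the pads: (466,-129), (471,-204.6), (476.4,-280.3) and (481.7,-356). I'll use those.

Request:
step_arm --steps '[{"x":0.01,"y":0.045,"z":0.7,"rx":0,"ry":0,"rz":0,"hand":1},{"x":0,"y":0,"z":0.7,"rx":0,"ry":0,"rz":0,"hand":1},{"x":0,"y":0,"z":0.6,"rx":0,"ry":0,"rz":0,"hand":1},{"x":0,"y":0,"z":0.2,"rx":0,"ry":0,"rz":0,"hand":1},{"x":0,"y":0,"z":0.1,"rx":0,"ry":0,"rz":0,"hand":1}]'

```text
t: 12.05
eef_pos: [472.2, -202.0, -13.6]
tcp_rot: [-2.124, -2.314, -0.0]
wrist_force: [-1.0, -0.4, -1.3]
finger_gap: 0.52
finger_force: 41.0
```

Request:
step_arm --steps '[{"x":0,"y":0,"z":0,"rx":0,"ry":0,"rz":0,"hand":1},{"x":0,"y":0,"z":0,"rx":0,"ry":0,"rz":0,"hand":1}]'

```text
t: 12.25
eef_pos: [472.6, -203.0, -12.4]
tcp_rot: [2.124, 2.312, 0.0]
wrist_force: [-0.3, 0.4, -1.5]
finger_gap: 0.519
finger_force: 41.0
```

Request:
step_arm --steps '[{"x":-0.035,"y":-0.04,"z":0.05,"rx":0,"ry":0,"rz":0,"hand":1},{"x":0,"y":0,"z":0.03,"rx":0,"ry":0,"rz":0,"hand":1},{"x":0,"y":0,"z":0,"rx":0,"ry":0,"rz":0,"hand":1}]'

```text
t: 12.55
eef_pos: [470.5, -204.7, -16.2]
tcp_rot: [2.125, 2.313, -0.0]
wrist_force: [-1.9, -0.4, 2.3]
finger_gap: 0.518
finger_force: 41.3
```

It is touching the pad, so I'll release, rise, and look numerically.

Request:
step_arm --steps '[{"x":0,"y":0,"z":0,"rx":0,"ry":0,"rz":0,"hand":-1},{"x":0,"y":0,"z":0,"rx":0,"ry":0,"rz":0,"hand":-1},{"x":0,"y":0,"z":0,"rx":0,"ry":0,"rz":0,"hand":-1},{"x":0,"y":0,"z":0,"rx":0,"ry":0,"rz":0,"hand":-1},{"x":0,"y":0,"z":-0.5,"rx":0,"ry":0,"rz":0,"hand":-1}]'

```text
t: 13.05
eef_pos: [469.2, -203.4, 1.8]
tcp_rot: [-2.123, -2.31, 0.001]
wrist_force: [0.3, -0.5, 0.6]
finger_gap: 1.002
finger_force: 0.0
```

Request:
step_arm --steps '[{"x":0,"y":0,"z":-0.9,"rx":0,"ry":0,"rz":0,"hand":-1},{"x":0,"y":0,"z":-0.9,"rx":0,"ry":0,"rz":0,"hand":-1},{"x":0,"y":0,"z":0,"rx":0,"ry":0,"rz":0,"hand":-1}]'

```text
t: 13.35
eef_pos: [472.5, -205.7, 79.6]
tcp_rot: [2.12, 2.308, 0.001]
wrist_force: [0.2, -0.4, 0.2]
finger_gap: 0.999
finger_force: 0.0
```

```bash
python3 look.py w9 464.6 57 100; python3 - <<'E'
from bench import arm
from h import *
import pickle
s=pickle.load(open("w9.pkl","rb"));im=cv2.imread("pics/w9.png");h=cv2.cvtColor(im,cv2.COLOR_BGR2HSV)
m=(h[...,1]>90)&(h[...,0]>20)&(h[...,0]<35)&(im.max(2)>100)
for c,a,b in blobs(m,100,3000):print(c,a,plane(arm,"wrist",[c],42,s))
g=im.max(2)
for r in range(190,290,10):print(r,g[r,190:320:5])
E
```

```text
13.35 [ 472.511 -205.686   79.597] 0.9987018933266969 [ 0.227 -0.388  0.179] [ 6.557  0.363 -0.543]
[406.832  40.913] 2643 [[576.471 -69.924]]
[251.399 202.703] 696 [[ 471.366 -205.574]]
190 [ 38  37  33  34  38  33 152  69  77  78  77  75 132 222 181 189  77  75
 213  90  49  51  50  50  51  50]
200 [ 38  39  44  32  33  33  92  82  81  79  77 201 194 213 221  98  75  76
  83  45  50  49  55  61  58  52]
210 [ 32  37  43  35  35  43 123  55  54  74 163 129 156 140  55  58  52  53
 111  39  53  56  61  56  57  58]
220 [ 38  36  32  41  41  41 124 168  56  52  92 163  72  55  49  71  52 138
 164  35  55  50  56  58  50  47]
230 [ 41  42  42  34  42  42 117 168 167 165 161 119  62  91 145 164 169 218
 223  50  49  54  57  51  52  62]
240 [ 38  41  44  39  43  33 103 223 220 221 222 221 220 220 220 220 224 226
 206  56  55  48  55  55  53  49]
250 [ 38  43  39  42  47  53  96 222 217  83  47  46  39  47  47  72 222 224
 195  55  52  63  57  50  53  51]
260 [ 36  48  56  61  53  56  73 220  46  40  46  45  46  44  44  46  39 213
 162  52  51  57  61  62  63  56]
270 [ 50  55  59  50  47  51  63 220  44  42  48  50  48  42  47  43  45 215
 124  46  53  52  55  54  53  58]
280 [ 48  55  50  50  50  52  53 217 217 165  39  47  45  47  43 125 224 220
  84  46  49  58  59  56  51  53]
```

The jar stands on the pad: its label centre is at (471.4,-205.6) and the pad is at (471,-204.6). Next is the stamp, which I'll view from straight above on the way.

Request:
step_arm --steps '[{"x":0.95,"y":0.045,"z":0,"rx":0,"ry":0,"rz":0,"hand":-1},{"x":0.95,"y":0.045,"z":0,"rx":0,"ry":0,"rz":0,"hand":-1},{"x":0.95,"y":0.045,"z":0,"rx":0,"ry":0,"rz":0,"hand":-1},{"x":0.95,"y":0.045,"z":0,"rx":0,"ry":0,"rz":0,"hand":-1},{"x":0.95,"y":0.045,"z":0,"rx":0,"ry":0,"rz":0,"hand":-1}]'

```text
t: 13.9
eef_pos: [462.5, -12.7, 74.3]
tcp_rot: [-2.125, -2.312, 0.001]
wrist_force: [0.9, 0.9, 1.6]
finger_gap: 0.998
finger_force: 0.0
```

Request:
step_arm --steps '[{"x":0,"y":0,"z":0,"rx":0,"ry":0,"rz":0,"hand":-1},{"x":0,"y":0,"z":0,"rx":0,"ry":0,"rz":0,"hand":-1}]'

```text
t: 14.1
eef_pos: [462.9, -13.8, 74.6]
tcp_rot: [-2.123, -2.314, 0.001]
wrist_force: [0.2, -1.0, -0.2]
finger_gap: 1.001
finger_force: 0.0
```

```bash
python3 look.py w10 464.6 58 0; python3 - <<'E'
from bench import arm
from h import *
import pickle
s=pickle.load(open("w10.pkl","rb"));im=cv2.imread("pics/w10.png");h=cv2.cvtColor(im,cv2.COLOR_BGR2HSV);g=im.max(2)
E=np.array([464.6,58])
blue=(h[...,1]>120)&(h[...,0]>95)&(h[...,0]<125)&(g>70)
gray=(h[...,1]<60)&(g>95)
m=cv2.morphologyEx((blue|gray).astype(np.uint8),cv2.MORPH_OPEN,np.ones((3,3)))
for c,a,b in blobs(m,150,8000):
    if blue[b].sum()<30: continue
    p=plane(arm,"wrist",outline(b),20,s).astype(np.float32);print(c,a,blue[b].sum(),cv2.minAreaRect(p))
E
```

```text
14.1 [462.929 -13.787  74.583] 1.0007926328202594 [ 0.237 -0.992 -0.174] [1.784 0.199 1.865]
[344.909  49.949] 1634 681 ((524.4186401367188, 113.6681900024414), (98.97059631347656, 12.397737503051758), 67.33518981933594)
[488.763 305.068] 2510 2510 ((797.4276123046875, -140.2852783203125), (68.43455505371094, 241.15316772460938), 51.971858978271484)
[402.415 357.911] 1634 1634 ((671.3007202148438, -226.15658569335938), (50.18976593017578, 159.7232208251953), 36.892852783203125)
```

```bash
python3 - <<'E'
from bench import arm
from h import *
import pickle
s=pickle.load(open("w10.pkl","rb"));im=cv2.imread("pics/w10.png");h=cv2.cvtColor(im,cv2.COLOR_BGR2HSV);g=im.max(2)
T=np.eye(4);T[:3,:3]=R.from_rotvec(s["tcp_rot"]).as_matrix();T[:3,3]=s["eef_pos"]
q=(np.linalg.inv(T@arm.camera_info("wrist")["tool_from_camera"])@[464.6,58,20,1])[:3];r=np.hypot(*q[:2]);px=np.array([253.8,188.6])+297.3*np.arctan2(r,q[2])*q[:2]/r;print(px)
x,y=px.astype(int)
blue=(h[...,1]>110)&(h[...,0]>98)&(h[...,0]<130)&(g>40)
gray=(h[...,1]<60)&(g>60)
L=np.where(blue,'b',np.where(gray,'w',np.where((g<45)&(h[...,1]<90),'#','.')))
for r in range(y-40,y+44,3):print(''.join(L[r,x-45:x+46:2]))
E
```

```text
[264.011 104.61 ]
..............................................
..............................................
..............................................
..............................................
..............................................
..............................................
..............................................
..............bbbb............................
.............b.wwwbb..........................
............b.wwwwwwbb........................
...........b.wwwwwww...www.w..................
..........b.wwwwww.wwwwwwwwww.................
.........b.wwwwwwwwwwwwwwwwwww................
........bbwwwwww.wwwwwwwwwwwwww...............
........bbbwwww.wwwwwwwwwwwwwww.bb............
..........bbbww.wwwwwwwwwwwwwwwww.b...........
.............bbw.wwwwwwwwwwwwwwwwwb...........
.................wwwwwwwwwwwwwwwwbb...........
...................wwwwwwwwwwwwwbb............
......................w...wwwwwbb.............
........................bwwwwwbb..............
.........................bb..bb...............
............................b.................
..............................................
..............................................
..............................................
..............................................
..............................................
```

```bash
python3 - <<'E'
from bench import arm
from h import *
import pickle
s=pickle.load(open("w10.pkl","rb"));im=cv2.imread("pics/w10.png");h=cv2.cvtColor(im,cv2.COLOR_BGR2HSV);g=im.max(2)
blue=(h[...,1]>110)&(h[...,0]>98)&(h[...,0]<130)&(g>40)
m=np.zeros(g.shape,bool);m[75:145,222:300]=(blue|((h[...,1]<60)&(g>60)))[75:145,222:300]
m=cv2.morphologyEx(m.astype(np.uint8),cv2.MORPH_CLOSE,np.ones((7,7)))
b=max(blobs(m,100,9000),key=lambda b:b[1])[2];print(cv2.minAreaRect(plane(arm,"wrist",outline(b),17,s).astype(np.float32)))
s=arm.read_state();print(rel(s,(464.6,58,0)))
E
```

```text
((463.74090576171875, 57.11573028564453), (23.501726150512695, 39.107051849365234), 62.4066276550293)
[1.803 0.192 1.868]
```

Request:
step_arm --steps '[{"x":0.89,"y":0.09,"z":0,"rx":0,"ry":0,"rz":0,"hand":-1},{"x":0.89,"y":0.09,"z":0,"rx":0,"ry":0,"rz":0,"hand":-1},{"x":0,"y":0,"z":0.6,"rx":0,"ry":0,"rz":0,"hand":-1},{"x":0,"y":0,"z":0.6,"rx":0,"ry":0,"rz":0,"hand":-1},{"x":0,"y":0,"z":0.6,"rx":0,"ry":0,"rz":0,"hand":-1}]'

```text
t: 14.65
eef_pos: [464.7, 56.3, 2.2]
tcp_rot: [2.127, 2.312, -0.0]
wrist_force: [0.3, -0.3, -0.2]
finger_gap: 0.996
finger_force: 0.0
```

Request:
step_arm --steps '[{"x":0,"y":0,"z":0,"rx":0,"ry":0,"rz":0,"hand":-1},{"x":0,"y":0,"z":0,"rx":0,"ry":0,"rz":0,"hand":-1}]'

```text
t: 14.85
eef_pos: [464.8, 56.5, 3.6]
tcp_rot: [-2.127, -2.312, 0.0]
wrist_force: [-0.6, -0.4, 0.5]
finger_gap: 1.001
finger_force: 0.0
```

```bash
python3 look.py w11 464.2 57.3 0; python3 - <<'E'
from bench import arm
from h import *
import pickle
s=pickle.load(open("w11.pkl","rb"));im=cv2.imread("pics/w11.png")
g=cv2.GaussianBlur(im,(3,3),0).max(2)
h=cv2.cvtColor(im,cv2.COLOR_BGR2HSV)
L=np.where(h[...,1]<90,'#','.')
L=np.where((h[...,1]>110)&(h[...,0]>98)&(h[...,0]<130)&(g>40),'b',L)
for r in range(140,300,5):print(r,''.join(L[r,200:310:2]))
E
```

```text
14.85 [464.778  56.501   3.598] 1.0005620263208834 [-0.609 -0.411  0.46 ] [ 0.021 -0.013  0.09 ]
140 ........#.########......####..........................#
145 ...........###.##.....######...........................
150 #.#........................#...........................
155 #.................................#....................
160 #......................................................
165 .#####........#........................................
170 ....#......#...........................................
175 .......................................................
180 ...............#.......................................
185 ..............###......###.......#.....................
190 #######.......#...........#............#####...........
195 .#########..............................####...........
200 ##########.....bbbbbbbb................................
205 ###.#.###..#.bbbbbbbbbbbbbb............................
210 ..#.#.#.#...bbbb####bbbbbbbbbbb........................
215 ........#.bbbb##########.bbbbbbbbbb.................#..
220 ...#.....bbb.################bbbbbbbbbb
[... 216 characters left out ...]
##########################b.#######.....
245 ##..###########...######################.#.##..###....#
250 #######.###..###.#####################b.........#......
255 ###..#..#####.######################b#..#........######
260 ##......#......######################..........########
265 ##.#...#.####.##########################......####.##..
270 ..#.#######################################.#.###......
275 ########.##.#.################################....#....
280 ####.########.#######################......#.....##....
285 ..#################################...........#####....
290 #..#############################..............#########
295 .#############################.#######.......#####.....
```

Request:
step_arm --steps '[{"x":0.02,"y":-0.01,"z":0.06,"rx":0,"ry":0,"rz":0,"hand":1},{"x":0,"y":0,"z":0,"rx":0,"ry":0,"rz":0,"hand":1},{"x":0,"y":0,"z":0,"rx":0,"ry":0,"rz":0,"hand":1},{"x":0,"y":0,"z":0,"rx":0,"ry":0,"rz":0,"hand":1},{"x":0,"y":0,"z":0,"rx":0,"ry":0,"rz":0,"hand":1}]' --force 40

```text
t: 15.4
eef_pos: [464.1, 58.1, 1.2]
tcp_rot: [2.125, 2.313, 0.0]
wrist_force: [-0.9, 0.4, 3.3]
finger_gap: 0.222
finger_force: 38.8
```

Request:
step_arm --steps '[{"x":0,"y":0,"z":0,"rx":0,"ry":0,"rz":0,"hand":1},{"x":0,"y":0,"z":0,"rx":0,"ry":0,"rz":0,"hand":1},{"x":0,"y":0,"z":0,"rx":0,"ry":0,"rz":0,"hand":1}]'

```text
t: 15.7
eef_pos: [464.1, 58.1, 1.2]
tcp_rot: [2.125, 2.313, 0.0]
wrist_force: [-2.2, 0.6, 5.5]
finger_gap: 0.217
finger_force: 39.0
```

Request:
step_arm --steps '[{"x":0,"y":0,"z":-0.5,"rx":0,"ry":0,"rz":0,"hand":1},{"x":0,"y":0,"z":-0.9,"rx":0,"ry":0,"rz":0,"hand":1},{"x":-0.4,"y":-0.02,"z":-0.8,"rx":0,"ry":0,"rz":0,"hand":1},{"x":-0.84,"y":-0.042,"z":-0.1,"rx":0,"ry":0,"rz":0,"hand":1},{"x":-0.84,"y":-0.042,"z":0,"rx":0,"ry":0,"rz":0,"hand":1}]'

```text
t: 16.2
eef_pos: [467.5, -26.1, 94.1]
tcp_rot: [2.122, 2.313, 0.002]
wrist_force: [0.6, 0.3, -0.7]
finger_gap: 0.218
finger_force: 39.2
```

Request:
step_arm --steps '[{"x":-0.84,"y":-0.042,"z":0,"rx":0,"ry":0,"rz":0,"hand":1},{"x":-0.84,"y":-0.042,"z":0,"rx":0,"ry":0,"rz":0,"hand":1},{"x":-0.84,"y":-0.042,"z":0,"rx":0,"ry":0,"rz":0,"hand":1},{"x":-0.84,"y":-0.042,"z":0,"rx":0,"ry":0,"rz":0,"hand":1},{"x":-0.84,"y":-0.042,"z":0,"rx":0,"ry":0,"rz":0,"hand":1}]'

```text
t: 16.7
eef_pos: [472.5, -194.7, 92.7]
tcp_rot: [-2.125, -2.313, -0.0]
wrist_force: [0.3, 0.4, -1.2]
finger_gap: 0.221
finger_force: 39.2
```

Request:
step_arm --steps '[{"x":-0.84,"y":-0.042,"z":0,"rx":0,"ry":0,"rz":0,"hand":1},{"x":-0.84,"y":-0.042,"z":0,"rx":0,"ry":0,"rz":0,"hand":1},{"x":-0.48,"y":-0.02,"z":0,"rx":0,"ry":0,"rz":0,"hand":1},{"x":0,"y":0,"z":0,"rx":0,"ry":0,"rz":0,"hand":1},{"x":0,"y":0,"z":0,"rx":0,"ry":0,"rz":0,"hand":1}]'

```text
t: 17.2
eef_pos: [475.7, -279.3, 92.5]
tcp_rot: [-2.125, -2.312, -0.0]
wrist_force: [0.3, 0.4, -1.0]
finger_gap: 0.222
finger_force: 39.2
```

```bash
python3 look.py w12 476.4 -279.7 9.2; python3 - <<'E'
from bench import arm
from h import *
import pickle
s=pickle.load(open("w12.pkl","rb"));im=cv2.imread("pics/w12.png");g=cv2.cvtColor(im,cv2.COLOR_BGR2GRAY);h=cv2.cvtColor(im,cv2.COLOR_BGR2HSV)
for c in cv2.findContours((g<100).astype(np.uint8),cv2.RETR_LIST,cv2.CHAIN_APPROX_NONE)[0]:
    c=c[:,0]
    if 60<len(c)<300 and 190<c[:,0].mean()<310 and c[:,1].mean()<200: print(c.mean(0),cv2.fitEllipse(plane(arm,"wrist",c,8,s).astype(np.float32)))
m=(h[...,1]>90)&(h[...,0]>20)&(h[...,0]<35)&(im.max(2)>100)
for c,a,b in blobs(m,100,3000):print("label",c,a,plane(arm,"wrist",[c],42,s))
E
```

```text
17.2 [ 475.651 -279.317   92.47 ] 0.22199113051232772 [ 0.287  0.435 -1.019] [-0.013  0.019  2.082]
[255.279 102.356] ((470.9456787109375, -206.1039276123047), (19.616365432739258, 46.39762496948242), 150.14926147460938)
[255.061 102.152] ((470.8128967285156, -206.1632080078125), (48.62807083129883, 49.367897033691406), 125.1467056274414)
[256.781  16.715] ((465.91961669921875, -131.3260040283203), (37.500282287597656, 44.01716613769531), 95.46257781982422)
label [255.365 102.019] 746 [[ 470.9   -206.146]]
label [253.086 313.208] 197 [[ 485.164 -393.753]]
```

The jar reads (470.9,-206.1), about 1.5 mm off the pad centre, which is fine. I'll lower the stamp.

Request:
step_arm --steps '[{"x":0,"y":0.02,"z":0.6,"rx":0,"ry":0,"rz":0,"hand":1},{"x":0,"y":0,"z":0.6,"rx":0,"ry":0,"rz":0,"hand":1},{"x":0,"y":0,"z":0.5,"rx":0,"ry":0,"rz":0,"hand":1},{"x":0,"y":0,"z":0.25,"rx":0,"ry":0,"rz":0,"hand":1},{"x":0,"y":0,"z":0,"rx":0,"ry":0,"rz":0,"hand":1}]'

```text
t: 17.75
eef_pos: [476.4, -278.5, 14.2]
tcp_rot: [-2.123, -2.313, -0.0]
wrist_force: [0.0, 0.4, -1.1]
finger_gap: 0.224
finger_force: 39.2
```

Request:
step_arm --steps '[{"x":0,"y":0,"z":0.05,"rx":0,"ry":0,"rz":0,"hand":1},{"x":0,"y":0,"z":0,"rx":0,"ry":0,"rz":0,"hand":1},{"x":0,"y":0,"z":0,"rx":0,"ry":0,"rz":0,"hand":1}]'

```text
t: 18.05
eef_pos: [477.1, -279.9, 13.8]
tcp_rot: [2.124, 2.312, 0.0]
wrist_force: [-0.5, -0.8, -0.9]
finger_gap: 0.215
finger_force: 39.2
```

Request:
step_arm --steps '[{"x":0.01,"y":-0.01,"z":0.07,"rx":0,"ry":0,"rz":0,"hand":1},{"x":0,"y":0,"z":0.05,"rx":0,"ry":0,"rz":0,"hand":1},{"x":0,"y":0,"z":0,"rx":0,"ry":0,"rz":0,"hand":1}]'

```text
t: 18.35
eef_pos: [476.6, -279.8, 9.2]
tcp_rot: [2.124, 2.312, -0.001]
wrist_force: [-3.4, 1.4, 8.7]
finger_gap: 0.22
finger_force: 39.9
```

Request:
step_arm --steps '[{"x":0,"y":0,"z":0,"rx":0,"ry":0,"rz":0,"hand":-1},{"x":0,"y":0,"z":0,"rx":0,"ry":0,"rz":0,"hand":-1},{"x":0,"y":0,"z":0,"rx":0,"ry":0,"rz":0,"hand":-1},{"x":0,"y":0,"z":0,"rx":0,"ry":0,"rz":0,"hand":-1},{"x":0,"y":0,"z":-0.5,"rx":0,"ry":0,"rz":0,"hand":-1}]'

```text
t: 18.85
eef_pos: [475.1, -278.2, 26.3]
tcp_rot: [-2.122, -2.31, 0.0]
wrist_force: [0.4, 0.5, -0.9]
finger_gap: 0.996
finger_force: 0.0
```

Request:
step_arm --steps '[{"x":0,"y":0,"z":-0.8,"rx":0,"ry":0,"rz":0,"hand":-1},{"x":0,"y":0,"z":-0.9,"rx":0,"ry":0,"rz":0,"hand":-1},{"x":0.5,"y":0,"z":0,"rx":0,"ry":0,"rz":0,"hand":-1},{"x":0.9,"y":0,"z":0,"rx":0,"ry":0,"rz":0,"hand":-1},{"x":0.9,"y":0.1,"z":0,"rx":0,"ry":0,"rz":0,"hand":-1}]'

```text
t: 19.35
eef_pos: [472.1, -186.5, 96.2]
tcp_rot: [2.127, 2.312, 0.0]
wrist_force: [0.3, -0.3, 0.3]
finger_gap: 1.0
finger_force: 0.0
```

Request:
step_arm --steps '[{"x":0.9,"y":0.2,"z":0,"rx":0,"ry":0,"rz":0,"hand":-1},{"x":0.9,"y":0.2,"z":0,"rx":0,"ry":0,"rz":0,"hand":-1},{"x":0.9,"y":0.2,"z":0,"rx":0,"ry":0,"rz":0,"hand":-1},{"x":0.9,"y":0.2,"z":0,"rx":0,"ry":0,"rz":0,"hand":-1},{"x":0.9,"y":0.4,"z":0,"rx":0,"ry":0,"rz":0,"hand":-1}]'

```text
t: 19.85
eef_pos: [504.8, -2.4, 96.3]
tcp_rot: [-2.126, -2.313, 0.0]
wrist_force: [1.2, -0.7, -1.0]
finger_gap: 1.003
finger_force: 0.0
```

Request:
step_arm --steps '[{"x":0.8,"y":0.6,"z":0,"rx":0,"ry":0,"rz":0,"hand":-1},{"x":0.8,"y":0.6,"z":0,"rx":0,"ry":0,"rz":0,"hand":-1},{"x":0.7,"y":0.6,"z":0,"rx":0,"ry":0,"rz":0,"hand":-1},{"x":0.4,"y":0.8,"z":0,"rx":0,"ry":0,"rz":0,"hand":-1},{"x":0,"y":0.4,"z":0,"rx":0,"ry":0,"rz":0,"hand":-1}]'

```text
t: 20.35
eef_pos: [616.8, 116.4, 95.9]
tcp_rot: [2.122, 2.316, 0.001]
wrist_force: [-0.8, 0.2, 0.3]
finger_gap: 1.001
finger_force: 0.0
```

Request:
step_arm --steps '[{"x":0,"y":0,"z":0,"rx":0,"ry":0,"rz":0,"hand":-1}]'

```text
t: 20.45
eef_pos: [616.5, 114.4, 95.5]
tcp_rot: [2.124, 2.314, 0.0]
wrist_force: [0.7, 0.6, 0.1]
finger_gap: 1.0
finger_force: 0.0
```

```bash
python3 look.py w13 617 192 100; python3 - <<'E'
from bench import arm
from h import *
import pickle
s=pickle.load(open("w13.pkl","rb"));im=cv2.imread("pics/w13.png");h=cv2.cvtColor(im,cv2.COLOR_BGR2HSV);g=im.max(2)
red=(h[...,1]>150)&((h[...,0]<10)|(h[...,0]>170))&(g>80)
for c,a,b in blobs(red,20,3000):print("red",c,a,[plane(arm,"wrist",[c],z,s)[0] for z in(85,95)])
wh=(h[...,1]<60)&(g>130)
for c,a,b in blobs(wh,150,9000):print("white",c,a,*circ(arm,"wrist",b,55,s), cv2.minAreaRect(plane(arm,"wrist",outline(b),20,s).astype(np.float32)))
E
```

```text
20.45 [616.528 114.371  95.496] 0.999585879164728 [0.72  0.605 0.057] [ 1.933  0.177 -0.113]
red [269.983  91.406] 362 [array([619.641, 194.458]), array([619.142, 193.996])]
white [279.068  21.296] 705 [625.086 247.722] [ 9.023 55.674] ((623.8220825195312, 258.1874694824219), (52.58654022216797, 10.963236808776855), 0.9156196713447571)
white [73.059 90.908] 2068 [465.419 192.889] [37.598 58.535] ((441.09796142578125, 193.89598083496094), (40.575103759765625, 61.487510681152344), 51.54249572753906)
white [268.3    92.775] 1483 [620.36 195.06] [34.32 34.43] ((621.823486328125, 196.51934814453125), (39.91718673706055, 40.56753921508789), 5.4993577003479)
white [149.911 197.199] 549 [536.43  110.905] [ 9.346 53.117] ((523.328125, 96.89157104492188), (49.72584533691406, 10.786693572998047), 66.4486312866211)
white [507.094 190.906] 192 [866.313 144.179] [15.547 34.931] ((907.8336181640625, 137.1498260498047), (17.276756286621094, 37.71023941040039), 23.27556037902832)
white [ 25.594 275.115] 3730 [369.266  -6.374] [ 69.832 170.398] ((322.73284912109375, -37.28851318359375), (222.01199340820312, 85.8093490600586), 48.18054962158203)
white [142.574 258.714] 430 [525.791  51.129] [11.904 57.829] ((512.820068359375, 34.00879669189453), (63.000022888183594, 15.753828048706055), 65.04608917236328)
white [364.646 257.862] 463 [717.627  68.163] [11.567 60.991] ((733.37548828125, 53.51940155029297), (15.79605770111084, 64.0751724243164), 35.358707427978516)
white [324.764 315.576] 314 [692.256   7.695] [21.421 26.483] ((707.6827392578125, -24.354372024536133), (26.1690673828125, 30.24049186706543), 82.62532043457031)
white [114.864 348.028] 462 [481.193 -74.106] [24.091 78.295] ((461.4311828613281, -118.61898803710938), (28.81144905090332, 88.02742004394531), 4.001042366027832)
```

The bottle body fits a 34.4 mm circle at (620.4,195.1), and the spout at (619.6,194.5) agrees.

Request:
step_arm --steps '[{"x":0.7,"y":0.09,"z":0,"rx":0,"ry":0,"rz":0,"hand":-1},{"x":0.7,"y":0.09,"z":0,"rx":0,"ry":0,"rz":0,"hand":-1},{"x":0.6,"y":0.09,"z":0,"rx":0,"ry":0,"rz":0,"hand":-1},{"x":0,"y":0,"z":0,"rx":0,"ry":0,"rz":0,"hand":-1},{"x":0,"y":0,"z":0,"rx":0,"ry":0,"rz":0,"hand":-1}]'

```text
t: 21.0
eef_pos: [618.9, 194.0, 96.2]
tcp_rot: [-2.125, -2.314, 0.001]
wrist_force: [-0.5, -0.3, 0.1]
finger_gap: 0.998
finger_force: 0.0
```

Request:
step_arm --steps '[{"x":0,"y":0,"z":0.6,"rx":0,"ry":0,"rz":0,"hand":-1},{"x":0,"y":0,"z":0.6,"rx":0,"ry":0,"rz":0,"hand":-1},{"x":0,"y":0,"z":0.6,"rx":0,"ry":0,"rz":0,"hand":-1},{"x":0,"y":0,"z":0.3,"rx":0,"ry":0,"rz":0,"hand":-1},{"x":0,"y":0,"z":0,"rx":0,"ry":0,"rz":0,"hand":-1}]'

```text
t: 21.5
eef_pos: [618.6, 193.4, 10.9]
tcp_rot: [-2.125, -2.311, 0.004]
wrist_force: [0.3, 0.0, 0.1]
finger_gap: 0.998
finger_force: 0.0
```

Request:
step_arm --steps '[{"x":0.045,"y":0.035,"z":0.16,"rx":0,"ry":0,"rz":0,"hand":-1},{"x":0,"y":0,"z":0,"rx":0,"ry":0,"rz":0,"hand":1},{"x":0,"y":0,"z":0,"rx":0,"ry":0,"rz":0,"hand":1},{"x":0,"y":0,"z":0,"rx":0,"ry":0,"rz":0,"hand":1},{"x":0,"y":0,"z":0,"rx":0,"ry":0,"rz":0,"hand":1}]' --force 40

```text
t: 22.0
eef_pos: [621.0, 196.5, 6.5]
tcp_rot: [2.125, 2.313, 0.001]
wrist_force: [-2.3, -0.3, 3.1]
finger_gap: 0.38
finger_force: 39.3
```

Request:
step_arm --steps '[{"x":0,"y":0,"z":0,"rx":0,"ry":0,"rz":0,"hand":1},{"x":0,"y":0,"z":0,"rx":0,"ry":0,"rz":0,"hand":1},{"x":0,"y":0,"z":0,"rx":0,"ry":0,"rz":0,"hand":1}]'

```text
t: 22.3
eef_pos: [621.0, 196.5, 6.4]
tcp_rot: [2.125, 2.313, 0.001]
wrist_force: [-3.0, -0.3, 6.1]
finger_gap: 0.382
finger_force: 39.7
```

Request:
step_arm --steps '[{"x":0,"y":0,"z":-0.5,"rx":0,"ry":0,"rz":0,"hand":1},{"x":0,"y":0,"z":-0.8,"rx":0,"ry":0,"rz":0,"hand":1},{"x":0,"y":0,"z":-0.9,"rx":0,"ry":0,"rz":0,"hand":1},{"x":-0.3,"y":-0.3,"z":-0.5,"rx":0,"ry":0,"rz":0,"hand":1},{"x":-0.6,"y":-0.6,"z":0,"rx":0,"ry":0,"rz":0,"hand":1}]'

```text
t: 22.8
eef_pos: [589.6, 158.1, 116.6]
tcp_rot: [2.121, 2.312, 0.008]
wrist_force: [0.4, -0.6, 0.2]
finger_gap: 0.384
finger_force: 39.9
```

Request:
step_arm --steps '[{"x":-0.7,"y":-0.7,"z":0,"rx":0,"ry":0,"rz":0,"hand":1},{"x":-0.7,"y":-0.7,"z":0,"rx":0,"ry":0,"rz":0,"hand":1},{"x":-0.7,"y":-0.7,"z":0,"rx":0,"ry":0,"rz":0,"hand":1},{"x":-0.7,"y":-0.7,"z":0,"rx":0,"ry":0,"rz":0,"hand":1},{"x":-0.8,"y":-0.5,"z":0,"rx":0,"ry":0,"rz":0,"hand":1}]'

```text
t: 23.3
eef_pos: [467.0, 2.2, 113.7]
tcp_rot: [-2.125, -2.314, 0.0]
wrist_force: [1.3, -0.1, -0.8]
finger_gap: 0.381
finger_force: 39.9
```

Request:
step_arm --steps '[{"x":-0.85,"y":-0.045,"z":0,"rx":0,"ry":0,"rz":0,"hand":1},{"x":-0.85,"y":-0.045,"z":0,"rx":0,"ry":0,"rz":0,"hand":1},{"x":-0.85,"y":-0.045,"z":0,"rx":0,"ry":0,"rz":0,"hand":1},{"x":-0.85,"y":-0.045,"z":0,"rx":0,"ry":0,"rz":0,"hand":1},{"x":-0.85,"y":-0.045,"z":0,"rx":0,"ry":0,"rz":0,"hand":1}]'

```text
t: 23.8
eef_pos: [473.9, -168.7, 113.7]
tcp_rot: [2.126, 2.313, 0.0]
wrist_force: [0.4, -0.2, -1.6]
finger_gap: 0.377
finger_force: 39.9
```

Request:
step_arm --steps '[{"x":-0.85,"y":-0.045,"z":0,"rx":0,"ry":0,"rz":0,"hand":1},{"x":-0.85,"y":-0.045,"z":0,"rx":0,"ry":0,"rz":0,"hand":1},{"x":-0.85,"y":-0.045,"z":0,"rx":0,"ry":0,"rz":0,"hand":1},{"x":-0.85,"y":-0.045,"z":0,"rx":0,"ry":0,"rz":0,"hand":1},{"x":0,"y":0,"z":0,"rx":0,"ry":0,"rz":0,"hand":1}]'

```text
t: 24.3
eef_pos: [477.9, -306.9, 113.4]
tcp_rot: [2.129, 2.309, -0.001]
wrist_force: [-0.5, 0.6, -0.9]
finger_gap: 0.382
finger_force: 39.9
```

```bash
python3 look.py w14 481.7 -354.4 14.4
```

```text
24.3 [ 477.927 -306.95   113.362] 0.3820897588816016 [-0.511  0.628 -0.888] [-1.187 -0.003  2.475]
```

Request:
step_arm --steps '[{"x":-0.6,"y":0,"z":0,"rx":0,"ry":0,"rz":0,"hand":1},{"x":-0.59,"y":0,"z":0,"rx":0,"ry":0,"rz":0,"hand":1},{"x":0,"y":0,"z":0,"rx":0,"ry":0,"rz":0,"hand":1},{"x":0,"y":0,"z":0.6,"rx":0,"ry":0,"rz":0,"hand":1},{"x":0,"y":0,"z":0.6,"rx":0,"ry":0,"rz":0,"hand":1}]'

```text
t: 24.85
eef_pos: [482.7, -349.6, 65.5]
tcp_rot: [2.124, 2.314, 0.0]
wrist_force: [0.2, 0.1, -1.0]
finger_gap: 0.379
finger_force: 39.9
```

Request:
step_arm --steps '[{"x":0,"y":0,"z":0.6,"rx":0,"ry":0,"rz":0,"hand":1},{"x":0,"y":0,"z":0.4,"rx":0,"ry":0,"rz":0,"hand":1},{"x":0,"y":0,"z":0,"rx":0,"ry":0,"rz":0,"hand":1},{"x":0,"y":0,"z":0,"rx":0,"ry":0,"rz":0,"hand":1}]'

```text
t: 25.25
eef_pos: [482.7, -350.1, 26.4]
tcp_rot: [2.124, 2.314, 0.0]
wrist_force: [0.3, 0.2, -0.3]
finger_gap: 0.382
finger_force: 39.9
```

```bash
python3 look.py w15 481.7 -354.4 14.4
```

```text
25.25 [ 482.706 -350.087   26.415] 0.3823971696421874 [ 0.255  0.193 -0.31 ] [-0.105 -0.034  0.3  ]
```

Request:
step_arm --steps '[{"x":-0.105,"y":-0.03,"z":0.15,"rx":0,"ry":0,"rz":0,"hand":1},{"x":0,"y":0,"z":0.1,"rx":0,"ry":0,"rz":0,"hand":1},{"x":0,"y":0,"z":0,"rx":0,"ry":0,"rz":0,"hand":1},{"x":0,"y":0,"z":0,"rx":0,"ry":0,"rz":0,"hand":1}]'

```text
t: 25.7
eef_pos: [481.5, -355.2, 15.8]
tcp_rot: [-2.126, -2.313, -0.0]
wrist_force: [-0.0, 0.7, -0.9]
finger_gap: 0.38
finger_force: 39.9
```

Request:
step_arm --steps '[{"x":0.02,"y":0,"z":0.05,"rx":0,"ry":0,"rz":0,"hand":1},{"x":0,"y":0,"z":0,"rx":0,"ry":0,"rz":0,"hand":1}]'

```text
t: 25.9
eef_pos: [481.7, -354.7, 14.5]
tcp_rot: [2.125, 2.313, -0.001]
wrist_force: [-0.4, 0.2, 4.1]
finger_gap: 0.38
finger_force: 40.4
```

Touching. I'll release, rise, and check the placed things numerically.

Request:
step_arm --steps '[{"x":0,"y":0,"z":0,"rx":0,"ry":0,"rz":0,"hand":-1},{"x":0,"y":0,"z":0,"rx":0,"ry":0,"rz":0,"hand":-1},{"x":0,"y":0,"z":0,"rx":0,"ry":0,"rz":0,"hand":-1},{"x":0,"y":0,"z":0,"rx":0,"ry":0,"rz":0,"hand":-1},{"x":0,"y":0,"z":0,"rx":0,"ry":0,"rz":0,"hand":-1}]'

```text
t: 26.4
eef_pos: [481.5, -354.3, 13.7]
tcp_rot: [-2.125, -2.313, -0.0]
wrist_force: [0.3, 0.3, 0.0]
finger_gap: 0.997
finger_force: 0.0
```

Request:
step_arm --steps '[{"x":0,"y":0,"z":-0.5,"rx":0,"ry":0,"rz":0,"hand":-1},{"x":0,"y":0,"z":-0.7,"rx":0,"ry":0,"rz":0,"hand":-1},{"x":0,"y":0,"z":-0.8,"rx":0,"ry":0,"rz":0,"hand":-1},{"x":0,"y":0,"z":-0.5,"rx":0,"ry":0,"rz":0,"hand":-1},{"x":0,"y":0,"z":0,"rx":0,"ry":0,"rz":0,"hand":-1}]'

```text
t: 26.9
eef_pos: [482.5, -355.4, 116.7]
tcp_rot: [2.122, 2.309, -0.001]
wrist_force: [1.3, -0.3, -0.5]
finger_gap: 1.0
finger_force: 0.0
```

```bash
python3 look.py w16 438 130 115; cat > chk.py <<'E'
import sys,pickle
from bench import arm
from h import *
n=sys.argv[1];s=pickle.load(open(n+".pkl","rb"));im=cv2.imread(f"pics/{n}.png");h=cv2.cvtColor(im,cv2.COLOR_BGR2HSV);g=im.max(2)
for nm,m,zs in(("red",(h[...,1]>150)&((h[...,0]<10)|(h[...,0]>170))&(g>80),(93,103)),("blue",(h[...,1]>110)&(h[...,0]>98)&(h[...,0]<130)&(g>40),(23,)),("yel",(h[...,1]>90)&(h[...,0]>20)&(h[...,0]<35)&(g>100),(42,)),("white",(h[...,1]<60)&(g>130),(32,63))):
    for c,a,b in blobs(m,40,6000):
        o=outline(b);p=plane(arm,"wrist",[c],zs[0],s)[0]
        if 400<p[0]<520 and len(o)>5: print(nm,c,a,*[(plane(arm,"wrist",[c],z,s)[0],cv2.minAreaRect(plane(arm,"wrist",o,z,s).astype(np.float32))) for z in zs])
E
python3 chk.py w16
```

```text
26.9 [ 482.485 -355.368  116.704] 0.9997791519350264 [ 1.298 -0.345 -0.495] [12.185 -0.082 -0.011]
red [251.29  205.955] 335 (array([ 481.011, -352.746]), ((481.1016845703125, -353.0359191894531), (15.14207649230957, 14.701726913452148), 51.141273498535156)) (array([ 480.754, -349.125]), ((480.83984375, -349.3993835449219), (14.357062339782715, 13.939140319824219), 51.14281463623047))
blue [238.064  91.654] 78 (array([ 462.5  , -274.444]), ((463.51397705078125, -275.051513671875), (21.275815963745117, 11.206741333007812), 63.7014274597168))
blue [267.315 109.854] 89 (array([ 489.298, -288.318]), ((487.8584289550781, -287.6924743652344), (21.398902893066406, 11.792618751525879), 60.21181869506836))
blue [239.387 172.33 ] 106 (array([ 469.315, -346.671]), ((469.3420715332031, -345.9837646484375), (27.488616943359375, 5.190615653991699), 44.060787200927734))
yel [253.85   12.934] 513 (array([ 470.427, -207.422]), ((470.7459411621094, -206.13238525390625), (31.14252281188965, 13.100613594055176), 60.313472747802734))
yel [251.775 238.376] 383 (array([ 485.372, -402.534]), ((485.0509338378906, -402.0202331542969), (15.698813438415527, 29.497676849365234), 4.893520832061768))
white [239.312  90.344] 93 (array([ 463.918, -273.538]), ((463.4551086425781, -273.9411926269531), (15.5231351852417, 5.407547950744629), 50.15361404418945)) (array([ 465.4  , -274.683]), ((464.9937744140625, -275.0362548828125), (13.627403259277344, 4.747159481048584), 50.153804779052734))
white [266.092 109.118] 119 (array([ 487.759, -287.602]), ((487.4434814453125, -287.4691162109375), (16.22728157043457, 6.827533721923828), 64.4840087890625)) (array([ 486.329, -287.029]), ((486.0526428222656, -286.9121398925781), (14.24554443359375, 5.993758201599121), 64.48414611816406))
```

The stamp's foot is centred at (475.9,-281.4) on its pad at (476.4,-280.3), and the bottle's spout is above its pad. On to the block.

Request:
step_arm --steps '[{"x":0.5,"y":0,"z":0,"rx":0,"ry":0,"rz":0,"hand":-1},{"x":0.9,"y":0,"z":0,"rx":0,"ry":0,"rz":0,"hand":-1},{"x":0.9,"y":0,"z":0,"rx":0,"ry":0,"rz":0,"hand":-1},{"x":0.9,"y":0,"z":0,"rx":0,"ry":0,"rz":0,"hand":-1},{"x":0.9,"y":0,"z":0,"rx":0,"ry":0,"rz":0,"hand":-1}]'

```text
t: 27.45
eef_pos: [466.6, -189.1, 112.3]
tcp_rot: [-2.124, -2.311, 0.0]
wrist_force: [0.0, -0.3, 0.3]
finger_gap: 1.001
finger_force: 0.0
```

Request:
step_arm --steps '[{"x":0.9,"y":0,"z":0,"rx":0,"ry":0,"rz":0,"hand":-1},{"x":0.9,"y":0,"z":0,"rx":0,"ry":0,"rz":0,"hand":-1},{"x":0.9,"y":0,"z":0,"rx":0,"ry":0,"rz":0,"hand":-1},{"x":0.9,"y":0,"z":0,"rx":0,"ry":0,"rz":0,"hand":-1},{"x":0.9,"y":0,"z":0,"rx":0,"ry":0,"rz":0,"hand":-1}]'

```text
t: 27.95
eef_pos: [451.3, -10.0, 112.5]
tcp_rot: [-2.124, -2.312, 0.002]
wrist_force: [1.0, 0.1, -0.7]
finger_gap: 1.001
finger_force: 0.0
```

Request:
step_arm --steps '[{"x":0.9,"y":0,"z":0,"rx":0,"ry":0,"rz":0,"hand":-1},{"x":0.9,"y":0,"z":0.2,"rx":0,"ry":0,"rz":0,"hand":-1},{"x":0.9,"y":-0.05,"z":0.3,"rx":0,"ry":0,"rz":0,"hand":-1},{"x":0.4,"y":0,"z":0.2,"rx":0,"ry":0,"rz":0,"hand":-1},{"x":0,"y":0,"z":0,"rx":0,"ry":0,"rz":0,"hand":-1}]'

```text
t: 28.45
eef_pos: [438.1, 113.3, 83.8]
tcp_rot: [-2.12, -2.314, 0.004]
wrist_force: [0.3, -0.4, 0.2]
finger_gap: 0.999
finger_force: 0.0
```

Request:
step_arm --steps '[{"x":0,"y":0,"z":0,"rx":0,"ry":0,"rz":0,"hand":-1}]'

```text
t: 28.55
eef_pos: [439.6, 111.5, 85.2]
tcp_rot: [-2.124, -2.313, 0.002]
wrist_force: [0.2, 0.3, -0.2]
finger_gap: 1.0
finger_force: 0.0
```

```bash
python3 look.py w17 439 194 80; python3 - <<'E'
from bench import arm
from h import *
import pickle
s=pickle.load(open("w17.pkl","rb"));im=cv2.imread("pics/w17.png");h=cv2.cvtColor(im,cv2.COLOR_BGR2HSV);g=im.max(2)
for t in(120,200):
  for c,a,b in blobs((h[...,1]<60)&(g>t),500,9000):
    p=plane(arm,"wrist",outline(b),24,s).astype(np.float32)
    print(t,c,a,cv2.minAreaRect(p),cv2.minAreaRect(plane(arm,"wrist",outline(b),12,s).astype(np.float32)))
E
```

```text
28.55 [439.588 111.507  85.18 ] 1.000393229805681 [ 0.184  0.3   -0.238] [2.056 0.161 0.129]
120 [468.699  32.345] 6029 ((628.1995849609375, 297.61474609375), (125.0383529663086, 93.26433563232422), 0.3391617238521576) ((638.303955078125, 303.56219482421875), (131.54432678222656, 98.11705780029297), 0.33915239572525024)
120 [260.824  90.172] 2878 ((438.1029052734375, 194.39883422851562), (33.68878173828125, 51.484188079833984), 51.09611892700195) ((438.3162841796875, 194.97579956054688), (35.44181823730469, 54.162803649902344), 51.095550537109375)
120 [337.358 213.701] 695 ((512.2489624023438, 98.70357513427734), (48.908931732177734, 12.12139892578125), 66.99394989013672) ((516.3202514648438, 94.3012924194336), (51.45377731323242, 12.752145767211914), 66.99394989013672)
120 [502.6   274.787] 642 ((759.1140747070312, 25.51813507080078), (46.957435607910156, 133.1329345703125), 32.96165466308594) ((776.0301513671875, 17.30779266357422), (49.400787353515625, 140.06011962890625), 32.961669921875)
120 [105.924 357.103] 1714 ((267.52020263671875, -143.05477905273438), (170.26092529296875, 
[... 353 characters left out ...]
487701416016)
200 [ 12.236 260.918] 3306 ((162.71002197265625, 5.926422119140625), (306.1833801269531, 78.18072509765625), 71.15079498291016) ((148.5941162109375, -3.3032684326171875), (322.1147766113281, 82.2486343383789), 71.15079498291016)
200 [337.771 213.28 ] 546 ((512.5020751953125, 99.20443725585938), (47.56663513183594, 9.767723083496094), 66.92097473144531) ((516.5865478515625, 94.82820892333984), (50.04164123535156, 10.275941848754883), 66.92100524902344)
200 [135.398 227.313] 1398 ((333.24395751953125, 67.38323974609375), (93.49581146240234, 32.898658752441406), 42.82398223876953) ((328.00128173828125, 61.35130310058594), (98.36058044433594, 34.61043167114258), 42.823978424072266)
```

The block is centred at (438.1,194.5) with its short side along 51°. It measures about 34 x 51.5 mm, somewhat less than listed because of its rounded edges. It is the only such block, so I'll turn the tool 46° to match.

Request:
step_arm --steps '[{"x":0.7,"y":0.05,"z":0,"rx":0,"ry":0,"rz":0,"hand":-1},{"x":0.7,"y":0.05,"z":0,"rx":0,"ry":0,"rz":0,"hand":-1},{"x":0.67,"y":0.04,"z":0,"rx":0,"ry":0,"rz":0,"hand":-1},{"x":0,"y":0,"z":0,"rx":0,"ry":0,"rz":-0.043,"hand":-1},{"x":0,"y":0,"z":0,"rx":0,"ry":0,"rz":-0.043,"hand":-1}]'

```text
t: 29.1
eef_pos: [438.9, 194.4, 85.9]
tcp_rot: [1.788, 2.583, 0.0]
wrist_force: [-0.0, -0.1, 0.3]
finger_gap: 1.001
finger_force: 0.0
```

Request:
step_arm --steps '[{"x":0,"y":0,"z":0,"rx":0,"ry":0,"rz":-0.043,"hand":-1},{"x":0,"y":0,"z":0,"rx":0,"ry":0,"rz":-0.043,"hand":-1},{"x":0,"y":0,"z":0,"rx":0,"ry":0,"rz":-0.043,"hand":-1},{"x":0,"y":0,"z":0,"rx":0,"ry":0,"rz":-0.042,"hand":-1},{"x":0,"y":0,"z":0,"rx":0,"ry":0,"rz":0,"hand":-1}]'

```text
t: 29.6
eef_pos: [439.0, 193.8, 86.0]
tcp_rot: [1.046, 2.962, 0.0]
wrist_force: [-0.5, -0.7, -0.4]
finger_gap: 0.999
finger_force: 0.0
```

```bash
python3 look.py w18 438.1 194.5 -26; python3 - <<'E'
from bench import arm
from h import *
import pickle
s=pickle.load(open("w18.pkl","rb"));im=cv2.imread("pics/w18.png");h=cv2.cvtColor(im,cv2.COLOR_BGR2HSV);g=im.max(2)
print(R.from_rotvec(s["tcp_rot"]).as_matrix()[:,1],s["joint_pos"])
for c,a,b in blobs((h[...,1]<60)&(g>130),1200,9000):
    if abs(c[0]-254)<40:print(c,a,cv2.minAreaRect(outline(b)),[cv2.minAreaRect(plane(arm,"wrist",outline(b),z,s).astype(np.float32)) for z in(12,24)])
E
```

```text
29.6 [439.004 193.815  85.962] 0.9991952125323615 [-0.504 -0.654 -0.366] [ 0.029 -0.001  2.799]
[0.628 0.778 0.   ] [ 0.171  0.349  1.785 -0.     1.007 -0.72 ]
[252.973 188.814] 2515 ((253.0, 188.5), (63.0, 40.0), 90.0) [((439.4549865722656, 193.38641357421875), (35.10661697387695, 56.32780838012695), 51.16450500488281), ((436.6956787109375, 195.64642333984375), (33.37575912475586, 53.55067825317383), 51.16449737548828)]
```

The tool is aligned with the block (image rectangle 40 x 63 px at 90°). I'll descend and grip.

Request:
step_arm --steps '[{"x":0.03,"y":0,"z":0.7,"rx":0,"ry":0,"rz":0,"hand":-1},{"x":0,"y":0,"z":0.7,"rx":0,"ry":0,"rz":0,"hand":-1},{"x":0,"y":0,"z":0.7,"rx":0,"ry":0,"rz":0,"hand":-1},{"x":0,"y":0,"z":0.55,"rx":0,"ry":0,"rz":0,"hand":-1},{"x":0,"y":0,"z":0,"rx":0,"ry":0,"rz":0,"hand":-1}]'

```text
t: 30.15
eef_pos: [436.1, 194.8, -22.2]
tcp_rot: [-1.05, -2.956, 0.004]
wrist_force: [-0.7, 0.1, -0.2]
finger_gap: 1.0
finger_force: 0.0
```

Request:
step_arm --steps '[{"x":0,"y":0,"z":0,"rx":0,"ry":0,"rz":0,"hand":-1}]'

```text
t: 30.25
eef_pos: [438.0, 195.3, -19.6]
tcp_rot: [1.049, 2.961, 0.0]
wrist_force: [0.4, -0.1, 0.7]
finger_gap: 1.0
finger_force: 0.0
```

Request:
step_arm --steps '[{"x":0,"y":0,"z":0.13,"rx":0,"ry":0,"rz":0,"hand":-1},{"x":0,"y":0,"z":0,"rx":0,"ry":0,"rz":0,"hand":1},{"x":0,"y":0,"z":0,"rx":0,"ry":0,"rz":0,"hand":1},{"x":0,"y":0,"z":0,"rx":0,"ry":0,"rz":0,"hand":1},{"x":0,"y":0,"z":0,"rx":0,"ry":0,"rz":0,"hand":1}]' --force 40

```text
t: 30.75
eef_pos: [437.9, 195.6, -25.0]
tcp_rot: [1.046, 2.962, 0.001]
wrist_force: [1.8, 0.3, 0.6]
finger_gap: 0.365
finger_force: 40.2
```

Request:
step_arm --steps '[{"x":0,"y":0,"z":0,"rx":0,"ry":0,"rz":0,"hand":1},{"x":0,"y":0,"z":0,"rx":0,"ry":0,"rz":0,"hand":1},{"x":0,"y":0,"z":0,"rx":0,"ry":0,"rz":0,"hand":1}]'

```text
t: 31.05
eef_pos: [437.9, 195.6, -25.0]
tcp_rot: [1.046, 2.962, 0.001]
wrist_force: [-0.4, 0.8, 5.9]
finger_gap: 0.368
finger_force: 40.8
```

The gap closed to about 32 mm, matching the measured width rather than the listed one. Since the order depends on height, I'll triangulate the block's top from views already taken.

```bash
python3 - <<'E'
from bench import arm
from h import *
import pickle
def top(n,roi):
    im=cv2.imread(f"pics/{n}.png");g=im.max(2);h=cv2.cvtColor(im,cv2.COLOR_BGR2HSV);m=np.zeros(g.shape,bool);x0,y0,x1,y1=roi
    m[y0:y1,x0:x1]=((h[...,1]<60)&(g>222))[y0:y1,x0:x1];b=max(blobs(m,20,9000),key=lambda b:b[1]);print(n,b[0],b[1]);return b[0]
v={}
for n,roi in(("w2",(155,5,225,70)),("w13",(30,50,120,130)),("w17",(215,50,310,130))):
    s=pickle.load(open(n+".pkl","rb"));c=top(n,roi);v[n]=(s,c)
for z in(10,18,24,30,38,46):print(z,{n:plane(arm,"wrist",[c],z,s)[0].round(1) for n,(s,c) in v.items()})
im=cv2.imread("pics/w17.png");print(im.max(2)[60:125:5,225:300:5])
print(arm.read_state()["eef_pos"])
E
```

```text
w2 [188.781  36.556] 863
w13 [68.668 90.619] 1382
w17 [260.87  90.18] 2549
10 {'w2': array([436. , 196.3]), 'w13': array([430.8, 194. ]), 'w17': array([438.6, 194.5])}
18 {'w2': array([437.9, 194.5]), 'w13': array([436.4, 193.7]), 'w17': array([438.5, 194.2])}
24 {'w2': array([439.3, 193.2]), 'w13': array([440.7, 193.5]), 'w17': array([438.4, 193.9])}
30 {'w2': array([440.8, 191.9]), 'w13': array([444.9, 193.3]), 'w17': array([438.3, 193.6])}
38 {'w2': array([442.7, 190.2]), 'w13': array([450.6, 193.1]), 'w17': array([438.1, 193.2])}
46 {'w2': array([444.6, 188.4]), 'w13': array([456.2, 192.8]), 'w17': array([438. , 192.8])}
[[106  94 100 104 183 255 255 143  97  93  96  96  95  87  89]
 [ 97  97  99 181 255 255 255 255 164  95  98  94  94  94  88]
 [ 96  99 181 255 255 255 255 255 255 187  96 100  95  92  98]
 [ 97 168 255 255 255 255 255 255 255 255 192  98  93  96  96]
 [141 255 255 255 255 255 255 255 255 255 255 198  97  97  92]
 [139 255 255 255 255 255 255 255 255 255 255 255 211  94  94]
 [ 71 177 255 255 255 255 255 255 255 255 255 255 255 225 101]
 [103  87 159 255 255 255 255 255 255 255 255 255 255 255 206]
 [112 103  77 138 255 255 255 255 255 255 255 255 255 255 239]
 [111 105 114  89 125 255 255 255 255 255 255 255 255 255  99]
 [111 104 109 109  83 102 255 255 255 255 255 255 251 109 103]
 [113 114 108 112 107  76  91 255 255 255 255 253 104 111  99]
 [120 116 108 111 109 107  73  82 255 255 251 110 110 104 103]]
[437.919 195.636 -24.98 ]
```

The block's top is at about 21–24 mm, so it is the lowest. I'll lift it and turn back.

Request:
step_arm --steps '[{"x":0,"y":0,"z":-0.5,"rx":0,"ry":0,"rz":0,"hand":1},{"x":0,"y":0,"z":-0.8,"rx":0,"ry":0,"rz":0,"hand":1},{"x":0,"y":0,"z":-0.8,"rx":0,"ry":0,"rz":0,"hand":1},{"x":0,"y":0,"z":-0.3,"rx":0,"ry":0,"rz":0.043,"hand":1},{"x":0,"y":0,"z":0,"rx":0,"ry":0,"rz":0.043,"hand":1}]'

```text
t: 31.55
eef_pos: [438.5, 195.8, 72.4]
tcp_rot: [1.441, 2.788, 0.003]
wrist_force: [0.4, 0.2, -1.7]
finger_gap: 0.368
finger_force: 40.2
```

Request:
step_arm --steps '[{"x":0,"y":0,"z":0,"rx":0,"ry":0,"rz":0.043,"hand":1},{"x":0,"y":0,"z":0,"rx":0,"ry":0,"rz":0.043,"hand":1},{"x":0,"y":0,"z":0,"rx":0,"ry":0,"rz":0.043,"hand":1},{"x":0,"y":0,"z":0,"rx":0,"ry":0,"rz":0.043,"hand":1},{"x":0,"y":0,"z":0,"rx":0,"ry":0,"rz":0,"hand":1}]'

```text
t: 32.05
eef_pos: [437.4, 195.5, 70.4]
tcp_rot: [-2.13, -2.309, 0.001]
wrist_force: [-0.4, 0.4, -0.6]
finger_gap: 0.368
finger_force: 40.1
```

```bash
python3 look.py w19 465.9 -127.8 -17; python3 -c "
from bench import arm
from h import *
s=arm.read_state();print(R.from_rotvec(s['tcp_rot']).as_matrix()[:,1])"
```

```text
32.05 [437.391 195.509  70.425] 0.3682920929203379 [-0.449  0.389 -0.566] [-8.114  0.063  2.186]
[ 0.996  0.084 -0.   ]
```

Request:
step_arm --steps '[{"x":-0.5,"y":0,"z":0,"rx":0,"ry":0,"rz":0,"hand":1},{"x":-0.85,"y":0,"z":0,"rx":0,"ry":0,"rz":0,"hand":1},{"x":-0.85,"y":0,"z":0,"rx":0,"ry":0,"rz":0,"hand":1},{"x":-0.85,"y":0,"z":0,"rx":0,"ry":0,"rz":0,"hand":1},{"x":-0.85,"y":0,"z":0,"rx":0,"ry":0,"rz":0,"hand":1}]'

```text
t: 32.6
eef_pos: [450.1, 38.8, 70.6]
tcp_rot: [2.124, 2.314, 0.0]
wrist_force: [0.6, 0.6, -0.9]
finger_gap: 0.368
finger_force: 40.1
```

Request:
step_arm --steps '[{"x":-0.85,"y":0,"z":0,"rx":0,"ry":0,"rz":0,"hand":1},{"x":-0.85,"y":0,"z":0,"rx":0,"ry":0,"rz":0,"hand":1},{"x":-0.85,"y":0.06,"z":0,"rx":0,"ry":0,"rz":0,"hand":1},{"x":-0.85,"y":0,"z":0,"rx":0,"ry":0,"rz":0,"hand":1},{"x":-0.5,"y":0,"z":0,"rx":0,"ry":0,"rz":0,"hand":1}]'

```text
t: 33.1
eef_pos: [465.4, -117.4, 70.6]
tcp_rot: [2.126, 2.312, -0.0]
wrist_force: [-0.0, -0.1, -0.9]
finger_gap: 0.367
finger_force: 40.1
```

Request:
step_arm --steps '[{"x":0,"y":0,"z":0,"rx":0,"ry":0,"rz":0,"hand":1},{"x":0,"y":0,"z":0,"rx":0,"ry":0,"rz":0,"hand":1}]'

```text
t: 33.3
eef_pos: [465.1, -114.9, 70.4]
tcp_rot: [-2.127, -2.311, 0.0]
wrist_force: [-0.0, -0.1, -0.0]
finger_gap: 0.366
finger_force: 40.1
```

```bash
python3 look.py w20 465.9 -127.8 -17
```

```text
33.3 [ 465.067 -114.856   70.409] 0.36589413625627976 [-0.029 -0.055 -0.038] [-0.325 -0.005  2.185]
```

Request:
step_arm --steps '[{"x":-0.32,"y":0,"z":0,"rx":0,"ry":0,"rz":0,"hand":1},{"x":0,"y":0,"z":0.6,"rx":0,"ry":0,"rz":0,"hand":1},{"x":0,"y":0,"z":0.6,"rx":0,"ry":0,"rz":0,"hand":1},{"x":0,"y":0,"z":0.5,"rx":0,"ry":0,"rz":0,"hand":1},{"x":0,"y":0,"z":0.25,"rx":0,"ry":0,"rz":0,"hand":1}]'

```text
t: 33.85
eef_pos: [465.8, -127.6, -8.8]
tcp_rot: [-2.126, -2.31, 0.001]
wrist_force: [0.6, -0.3, -0.1]
finger_gap: 0.367
finger_force: 40.1
```

Request:
step_arm --steps '[{"x":0,"y":0,"z":0,"rx":0,"ry":0,"rz":0,"hand":1},{"x":0,"y":0,"z":0,"rx":0,"ry":0,"rz":0,"hand":1}]'

```text
t: 34.05
eef_pos: [466.9, -128.2, -6.7]
tcp_rot: [2.128, 2.31, 0.0]
wrist_force: [0.2, -0.0, -0.6]
finger_gap: 0.365
finger_force: 40.1
```

```bash
python3 look.py w21 465.9 -127.8 -17
```

```text
34.05 [ 466.858 -128.154   -6.741] 0.36512592553171513 [ 0.186 -0.013 -0.614] [ 0.011 -0.023  0.256]
```

Request:
step_arm --steps '[{"x":0.01,"y":-0.02,"z":0.15,"rx":0,"ry":0,"rz":0,"hand":1},{"x":0,"y":0,"z":0.06,"rx":0,"ry":0,"rz":0,"hand":1},{"x":0,"y":0,"z":0,"rx":0,"ry":0,"rz":0,"hand":1},{"x":0,"y":0,"z":0,"rx":0,"ry":0,"rz":0,"hand":1}]'

```text
t: 34.5
eef_pos: [465.6, -127.7, -15.7]
tcp_rot: [2.129, 2.31, 0.0]
wrist_force: [0.1, -0.4, -0.2]
finger_gap: 0.37
finger_force: 40.1
```

Request:
step_arm --steps '[{"x":0,"y":0,"z":0.05,"rx":0,"ry":0,"rz":0,"hand":1},{"x":0,"y":0,"z":0,"rx":0,"ry":0,"rz":0,"hand":1}]'

```text
t: 34.7
eef_pos: [465.8, -127.8, -17.0]
tcp_rot: [2.128, 2.31, 0.0]
wrist_force: [-3.0, 1.9, 10.2]
finger_gap: 0.369
finger_force: 41.5
```

Request:
step_arm --steps '[{"x":0,"y":0,"z":0,"rx":0,"ry":0,"rz":0,"hand":-1},{"x":0,"y":0,"z":0,"rx":0,"ry":0,"rz":0,"hand":-1},{"x":0,"y":0,"z":0,"rx":0,"ry":0,"rz":0,"hand":-1},{"x":0,"y":0,"z":0,"rx":0,"ry":0,"rz":0,"hand":-1},{"x":0,"y":0,"z":0,"rx":0,"ry":0,"rz":0,"hand":-1}]'

```text
t: 35.2
eef_pos: [465.5, -127.6, -17.9]
tcp_rot: [-2.129, -2.31, 0.0]
wrist_force: [0.6, -0.5, -0.2]
finger_gap: 1.003
finger_force: 0.0
```

Request:
step_arm --steps '[{"x":0,"y":0,"z":-0.5,"rx":0,"ry":0,"rz":0,"hand":-1},{"x":0,"y":0,"z":-0.9,"rx":0,"ry":0,"rz":0,"hand":-1},{"x":0,"y":0,"z":-0.9,"rx":0,"ry":0,"rz":0,"hand":-1},{"x":0,"y":0,"z":-0.9,"rx":0,"ry":0,"rz":0,"hand":-1},{"x":0,"y":0,"z":0,"rx":0,"ry":0,"rz":0,"hand":-1}]'

```text
t: 35.7
eef_pos: [467.6, -128.7, 114.4]
tcp_rot: [2.123, 2.304, 0.003]
wrist_force: [-0.3, 0.6, -0.7]
finger_gap: 1.003
finger_force: 0.0
```

Request:
step_arm --steps '[{"x":-0.6,"y":0,"z":0,"rx":0,"ry":0,"rz":0,"hand":-1},{"x":-0.6,"y":0,"z":0,"rx":0,"ry":0,"rz":0,"hand":-1},{"x":-0.6,"y":0,"z":0,"rx":0,"ry":0,"rz":0,"hand":-1},{"x":0,"y":0,"z":0,"rx":0,"ry":0,"rz":0,"hand":-1}]'

```text
t: 36.1
eef_pos: [471.3, -201.4, 109.4]
tcp_rot: [-2.132, -2.307, 0.001]
wrist_force: [-0.4, 0.4, -0.2]
finger_gap: 1.003
finger_force: 0.0
```

```bash
python3 look.py w22 300 -380 200;  sed -i 's/(32,63)/(32,)/' chk.py; python3 chk.py w22
```

```text
36.1 [ 471.26  -201.443  109.398] 1.0033928057401489 [-0.409  0.368 -0.155] [-4.112 -4.622 -2.263]
blue [251.53  252.546] 370 (array([ 474.891, -269.337]), ((476.0235290527344, -269.6060485839844), (23.464420318603516, 38.2388916015625), 87.4641342163086))
blue [243.275 315.739] 153 (array([ 472.055, -351.253]), ((469.9391174316406, -350.4456481933594), (18.95563316345215, 21.096874237060547), 4.223414897918701))
yel [252.912 196.369] 556 (array([ 471.241, -205.752]), ((471.0554504394531, -206.24591064453125), (31.070043563842773, 13.493264198303223), 60.70915985107422))
white [258.093 312.147] 225 (array([ 487.113, -336.98 ]), ((486.84490966796875, -336.0338134765625), (14.900858879089355, 28.187236785888672), 14.238520622253418))
```

View pics/w22.png

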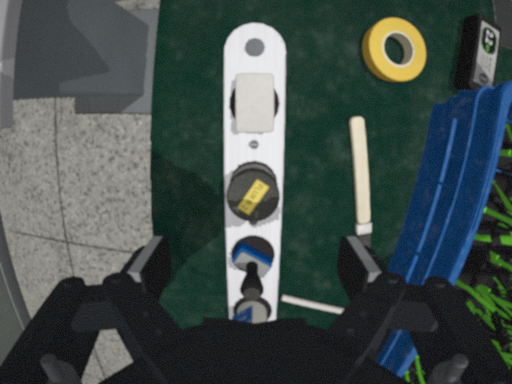

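The wrist view shows the block on the last pad at about (255,102), with the jar at (253,192), the stamp at (252,253) and the bottle beyond it. I'll retreat and take a final top view.

Request:
step_arm --steps '[{"x":0,"y":-0.6,"z":-0.5,"rx":0,"ry":0,"rz":0,"hand":-1},{"x":0,"y":-0.8,"z":-0.8,"rx":0,"ry":0,"rz":0,"hand":-1},{"x":-0.4,"y":-0.8,"z":-0.8,"rx":0,"ry":0,"rz":0,"hand":-1},{"x":-0.8,"y":-0.8,"z":0,"rx":0,"ry":0,"rz":0,"hand":-1},{"x":-0.8,"y":-0.8,"z":0,"rx":0,"ry":0,"rz":0,"hand":-1}]'

```text
t: 36.65
eef_pos: [325.7, -291.4, 194.8]
tcp_rot: [2.126, 2.311, -0.0]
wrist_force: [1.5, 0.0, 0.3]
finger_gap: 0.996
finger_force: 0.0
```

Request:
step_arm --steps '[{"x":-0.8,"y":-0.7,"z":0,"rx":0,"ry":0,"rz":0,"hand":-1},{"x":-0.8,"y":-0.7,"z":0,"rx":0,"ry":0,"rz":0,"hand":-1},{"x":-0.8,"y":-0.5,"z":0,"rx":0,"ry":0,"rz":0,"hand":-1},{"x":-0.8,"y":0,"z":0,"rx":0,"ry":0,"rz":0,"hand":-1},{"x":0,"y":0,"z":0,"rx":0,"ry":0,"rz":0,"hand":-1}]'

```text
t: 37.15
eef_pos: [260.8, -427.1, 193.2]
tcp_rot: [-2.131, -2.308, -0.0]
wrist_force: [0.6, 0.8, 0.4]
finger_gap: 1.0
finger_force: 0.0
```

```bash
python3 - <<'E'
from bench import arm
from h import *
import pickle
s=pickle.load(open("w22.pkl","rb"));print("block",plane(arm,"wrist",[(255,102.5)],32,s))
print(arm.read_state()["eef_pos"])
t=arm.snapshot("top")[:,:,::-1];sc=arm.snapshot("scene")[:,:,::-1]
cv2.imwrite("pics/end_top.png",t)
z=lambda a:cv2.resize(a,(780,290),interpolation=cv2.INTER_CUBIC)
cv2.imwrite("pics/end.png",np.vstack([z(t[180:240,235:396]),z(sc[185:275,210:380][:, :])]))
h=cv2.cvtColor(t,cv2.COLOR_BGR2HSV)
red=(h[...,1]>120)&((h[...,0]<10)|(h[...,0]>170))
for c,a,b in blobs(red,2,100):
    if 240<c[0]<400 and 180<c[1]<240:print("red",c,plane(arm,"top",[c],93))
E
```

```text
block [[ 466.742 -128.559]]
[ 260.76  -427.095  193.224]
red [362.5   207.727] [[ 479.582 -353.677]]
```

View pics/end.png

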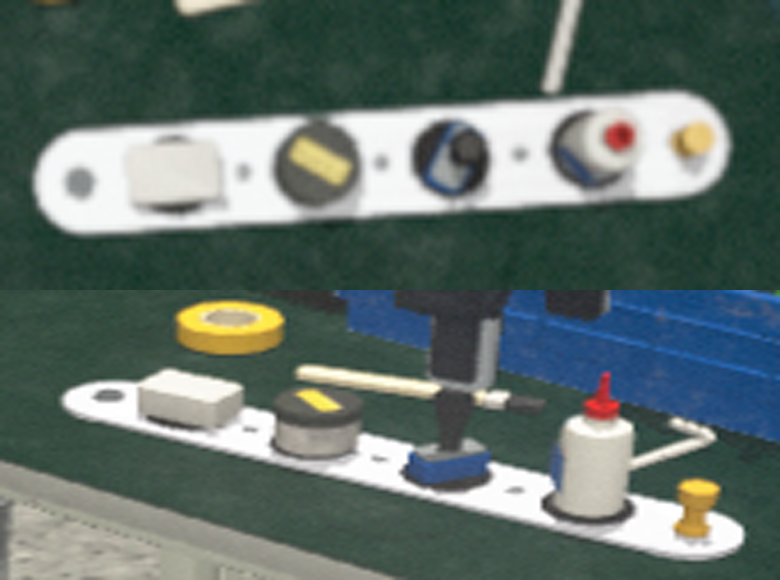

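All four stand upright and centred on their pads. The order from the brass post is bottle, stamp, jar, block, as seen in the top half at x = 595, 450, 317 and 175. The gripper is well clear, so I'm handing the job in.

```bash
python3 -c "
from bench import arm
print(arm.job_done())"
```

```text
the job is handed in; nothing more can be done
None
```

The job is handed in at about 37 s: from the brass post outwards, the glue bottle, rubber stamp, flux tin and spacer block each stand upright and free on their pads, within about 2 mm of centre by my camera checks (the first grip on the tin slipped and tilted it briefly, but it righted itself).

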